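# Charge and stopper the sample jars

### The arm

A 6-joint arm with a two-finger parallel gripper is mounted at the origin on a cart in front of the work surface, level with it; the furniture and walls round the work are solid. World frame = base frame: x ahead of the robot, y to its left, z up, the work surface at z = 0. Lengths are in m, angles in rad, forces in N, time in s.
With the tool pointing down it reaches from about 0.4 to 0.825 m from the base axis. Payload 7 kg.
Tool frame: the origin (TCP) lies between the finger pads; the fingertips stand 22 mm ahead of it and the grasp point (between the pads) lies 3 mm ahead of it (arm.tip_reach is the distance from the TCP to the fingertips, in m); z points along the fingers, y is the line along which they close (so a half turn about z gives the same grasp; the last joint's range is limited). The gripper opens to 88 mm and grips with 3 to 60 N. Pads are 19 mm wide; open, the fingers measure 130 mm over their backs; the gripper's body (78 mm by 193 mm) begins 47 mm behind the grasp point.
Start: joints at [1.446, 0.359, 0.012, 0, -1.224, -0.288], TCP at [0.271, 0.618, 0.249] pointing down, gripper open.
Joint ranges: [-3.07, 3.07], [-1.43, 2.12], [-1.02, 1.25], [-3.03, 1.67], [-3.05, -0], [-3.03, 3.03]. Speed limits (rad/s): [2.39, 2.39, 3.01, 3.14, 3.14, 3.14].

### API

Orientations are given as [roll, pitch, yaw] about the fixed x, y, z axes, in that order (R = Rz(yaw) Ry(pitch) Rx(roll)).
In Python, from station import arm, viewer gives the robot as it stands. The module is installed in compiled form; this text tells all that it offers.
- The arm moves only by the tool apply_moves, never from a script. Its argument "commands" is a list that holds one entry, the list of rows, each a list of 5 numbers: the closure, from -1 (fully open) to 1 (shut), then the shift along the world's x, y, z as a fraction of full scale, then the turn about the world's z as a fraction of full scale. In form: [[[fingers, tx, ty, tz, yaw], ...]]. A call has 1 to 12 rows; each row shifts and turns the commanded pose from where the row before left it; what a row does not reach is not made up. Full scale, the value 1, is 20 cm for a shift and pi rad for a turn. A row lasts 1/10 s, in which the tool goes at most 50 mm and 8.59 degrees, less where a joint would pass 70% of its speed; a pose out of reach is approached as far as the arm can. A call with a number of a shift or a turn outside -1 to 1 is refused whole. A call with a gripper value outside its range is refused whole. The fingers move at their own pace and stop on an object; "force" is the grip in N (left out, the last holds). Time passes only in rows, so rows that do not move let the fingers close. It gives the time, the measured TCP pose, the force, the opening and the grip force at its end, in the units of the state.
- arm.get_state(): the state, without advancing time (a new reading comes with each control period).
- viewer.grab_frame(name): name is "scene" or "top"; returns a dict with "image" (420x560x3 uint8, blue, green, red), "mtx" (3x3 intrinsics, pixels), "rvec" (rotation vector, rad) and "tvec" (3), from world to camera coordinates, as OpenCV has them. Camera axes: x right, y down, z forward; pixel columns grow to the right and rows downward; lengths in m; the calibration is good to about 2 mm. A picture is of the moment at which its call begins. There is no depth.
- arm.job_done(): hands the job in; it is judged then, once.
The state is a dict: "t": time; "q": joint angles; "qd": joint speeds; "joint_efforts": joint torques, N m; "eef_pos": TCP position; "ee_rot": TCP orientation; "force": force on the tool from outside, world axes, zero at the start; "moment": the same for the moment, N m; "width": finger opening in m; "gripper_force": force on a finger pad.
Only numpy, scipy, OpenCV 4.12 (cv2) and the standard library are available. Lean on these libraries where they do the work, as an engineer would, in place of code of your own. Each camera call takes 0.05 s, during which the arm holds its last target. There are 200 camera calls.

### The job

Give each glass jar exactly one orange desiccant canister: stand it on the yellow ring under the dispenser's lip, push the red slide to its end in one stroke and let it snap back. Close every charged jar with a stopper pressed in until its flange lies flat on the rim, and leave all the jars upright on the green mat; canisters not needed stay in the magazine, and the roll of tape is left alone.

Things in the scene. Friction and masses are not known exactly. Their poses are not given: they have to be found in the camera images.
- jar_1: Open straight-walled clear glass sample jar, one of 2 or 3 (may be absent), 62 mm outside diameter, 54 mm inside, 70 mm high, floor 5 mm thick, about 0.18 kg; starts empty and upright on the bench. Origin: centre of its underside; z up along its axis.
- jar_2: Open straight-walled clear glass sample jar, one of 2 or 3 (may be absent), 62 mm outside diameter, 54 mm inside, 70 mm high, floor 5 mm thick, about 0.18 kg; starts empty and upright on the bench. Origin: centre of its underside; z up along its axis.
- jar_3: Open straight-walled clear glass sample jar, one of 2 or 3 (may be absent), 62 mm outside diameter, 54 mm inside, 70 mm high, floor 5 mm thick, about 0.18 kg; starts empty and upright on the bench. Origin: centre of its underside; z up along its axis.
- stopper_1: Tapered black rubber stopper, 49 mm high, starts standing on its narrow end. From the bottom: plug 42 mm wide growing to 50.4 mm at 22 mm, 60 mm flange from 22 to 27 mm, white knob 24 mm wide from 27 to 49 mm (grip here). Origin: centre of the underside; z up. Seated, the flange lies on the rim, the origin 48 mm above the jar's. Always three; a spare may stay where it is.
- stopper_2: Tapered black rubber stopper, 49 mm high, starts standing on its narrow end. From the bottom: plug 42 mm wide growing to 50.4 mm at 22 mm, 60 mm flange from 22 to 27 mm, white knob 24 mm wide from 27 to 49 mm (grip here). Origin: centre of the underside; z up. Seated, the flange lies on the rim, the origin 48 mm above the jar's. Always three; a spare may stay where it is.
- stopper_3: Tapered black rubber stopper, 49 mm high, starts standing on its narrow end. From the bottom: plug 42 mm wide growing to 50.4 mm at 22 mm, 60 mm flange from 22 to 27 mm, white knob 24 mm wide from 27 to 49 mm (grip here). Origin: centre of the underside; z up. Seated, the flange lies on the rim, the origin 48 mm above the jar's. Always three; a spare may stay where it is.
- canister_1: Orange desiccant canister, a disc 32 mm in diameter and 14 mm high, 20 g. Origin: centre of its underside. All three start stacked flat in the dispenser's closed magazine and can leave it only through the gate at the bottom.
- canister_2: Orange desiccant canister, a disc 32 mm in diameter and 14 mm high, 20 g. Origin: centre of its underside. All three start stacked flat in the dispenser's closed magazine and can leave it only through the gate at the bottom.
- canister_3: Orange desiccant canister, a disc 32 mm in diameter and 14 mm high, 20 g. Origin: centre of its underside. All three start stacked flat in the dispenser's closed magazine and can leave it only through the gate at the bottom.
- dispenser: Fixed blue and aluminium dispenser. Origin on the bench at the jar spot, x level from there to the red push plate, z up. Deck 46 mm wide, z = 79 to 84 mm (rails to 92), from its lip at x = 15 mm to x = 241; the lip overhangs the jar, 9 mm above its rim: bring the jar in level from the -x side, just off the bench. Magazine at x = 67 to 117 mm, z up to 136. Pedestal and 84 mm wide foot begin at x = 62.
- jar_spot (a point): Centre of the yellow ring printed flat on the bench (76 mm across), level with the bench top: a jar stands here, within about 8 mm of centre, to catch the canister.
- magazine (a point): Deck top at the centre of the magazine, under the stack; axes as the dispenser's. Canisters in store lie on this vertical line.
- feed_slide (a joint): Spring-return feed slide (m): 0 home, 0.085 end stop; moves along the dispenser's -x when pushed, resisting with 4 N (home) to 10 N (end), and snaps home when let go. A full stroke drops the lowest canister off the lip near the end; after the return the next one falls into place. A broken-off stroke may strand a canister on the deck: push in one go, best with closed fingers.
- push_plate (a point): Centre of the outer (+x) face of the upright red push plate at the slide's rear end, the face to push; it moves with the slide. The plate is 46 mm wide, 14 mm thick, and reaches 24 mm below and 22 mm above this point; nothing stands behind it. This point is 119 mm above the bench; home it is 225 mm from the jar spot.
- mat: Fixed green mat, 130 x 270 mm, 3 mm thick, long side along its own y. Origin: centre of its underside, on the bench. Starts empty. Fixed obstacles near it, in the world frame: the pink lab jack (x 0.24 to 0.39, y -0.52 to -0.32, 0.36 m tall), the scope to the right of y = -0.46 and a grey case behind (x from 0.66, y -0.22 to -0.055, 85 mm tall); the black tube hangs over the right end of the bench.
- tape: Roll of yellow tape lying flat, 52 mm across, 23 mm high: a bystander, not to be knocked about. Origin: centre of its underside.
Things that resemble listed ones, but are neither listed nor needed, are in the scene too. Leave any purple look-alike of the stopper_3 alone.

How it is judged:
By the outcome, as a careful person would: the job done as asked, in the order asked, and still so for the second after the job is handed in, with the robot touching nothing.
Of jar_1, jar_2, jar_3 only 2 to 3 are there at a start; the rules pass over those that are not, and their reading is None.
At some moment in a run one of jar_1, jar_2, jar_3, stopper_1, stopper_2, stopper_3 may be knocked a few centimetres aside while the robot is not near it.
Once in a run the grip may slacken for a moment while it holds something.
It also fails if it takes over 210 s, if anything falls off the work surface, if the arm or the gripper's body presses on something with over 40 N, if the wrist force passes 120 N, or if a joint passes its speed limit or range.

## Working session

There is one attempt and no reset: what is moved stays moved. The work goes in short steps, Python scripts to look and compute and a tool call to move; the robot and the scene stay as the last step left them, time stands still between calls to the robot, and variables do not carry over. Pictures are saved under pics/ and viewed, at most 14 in all, crops included, and the job is handed in when it is done.

Besides the shell and the picture viewer there is one more tool, called after "Emit:" in YAML: its name, and indented under it one key for each argument. apply_moves: Moves the arm, as the interface text tells. Shift numbers are shares of 20 cm and turn numbers shares of pi rad, none past 1 either way. Its arguments: {"type":"object","properties":{"commands":{"type":"array","items":{"type":"array","items":{"type":"array","items":{"type":"number"}}}},"force":{"type":"number"}},"required":["commands"]}

```bash
mkdir -p pics; cat > h.py <<'E'
import numpy as np, cv2
from station import arm, viewer
def grab(n,save=None):
    f=viewer.grab_frame(n)
    if save: cv2.imwrite('pics/'+save,f['image'])
    return f
def ray(f,uv,z):
    R=cv2.Rodrigues(np.array(f['rvec'],float))[0]; t=np.array(f['tvec'],float).ravel()
    p=cv2.undistortPoints(np.array([[uv]],float),np.array(f['mtx'],float),None)[0,0]
    d=R.T@np.array([p[0],p[1],1]); c=-R.T@t
    return c+d*(z-c[2])/d[2]
def proj(f,P):
    return cv2.projectPoints(np.array(P,float).reshape(-1,3),np.array(f['rvec'],float),np.array(f['tvec'],float),np.array(f['mtx'],float),None)[0].reshape(-1,2)
E
python3 - <<'E'
from h import *
for n in ('scene','top'):
    f=grab(n,n+'0.png'); R=cv2.Rodrigues(np.array(f['rvec'],float))[0]; print(n,-R.T@np.array(f['tvec']).ravel())
    cv2.imwrite('pics/%s0b.png'%n,cv2.resize(f['image'],(800,600),interpolation=cv2.INTER_CUBIC))
s=arm.get_state();print(s)
E
```

```text
scene [ 0.12342627 -0.46503219  1.06598905]
top [0.46729775 0.08075351 1.41897197]
{'t': 0.1, 'q': array([ 1.44609246e+00,  3.59308303e-01,  1.11630092e-02, -3.16971659e-04,
       -1.22410194e+00, -2.88109847e-01]), 'qd': array([-1.34519481e-03, -3.01880715e-03,  2.41115336e-03,  3.33500860e-05,
        4.23107257e-04,  3.95252273e-04]), 'joint_efforts': array([-2.43378447e-03, -5.84161448e+01,  2.93751973e+01,  7.01556087e+00,
        1.01839556e-02, -4.89221293e-05]), 'eef_pos': array([0.27065342, 0.61792298, 0.24772479]), 'ee_rot': array([ 3.14011687e+00, -1.26590572e-04, -4.12921545e-01]), 'force': array([-0.86238161, -0.358264  , -0.70663673]), 'moment': array([-0.02176093,  0.03844682, -0.02996372]), 'gripper_force': 0.0, 'width': 0.08758503152580815}
```

View pics/scene0b.png

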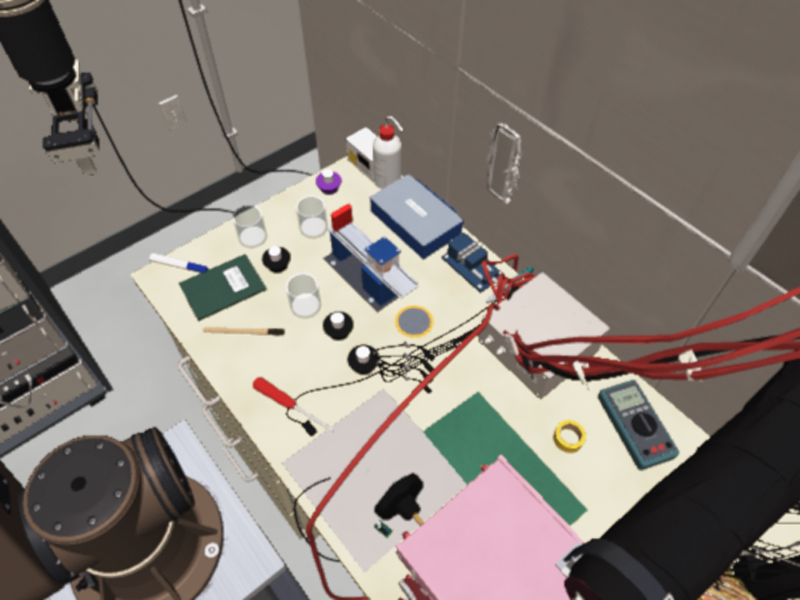

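View pics/top0b.png

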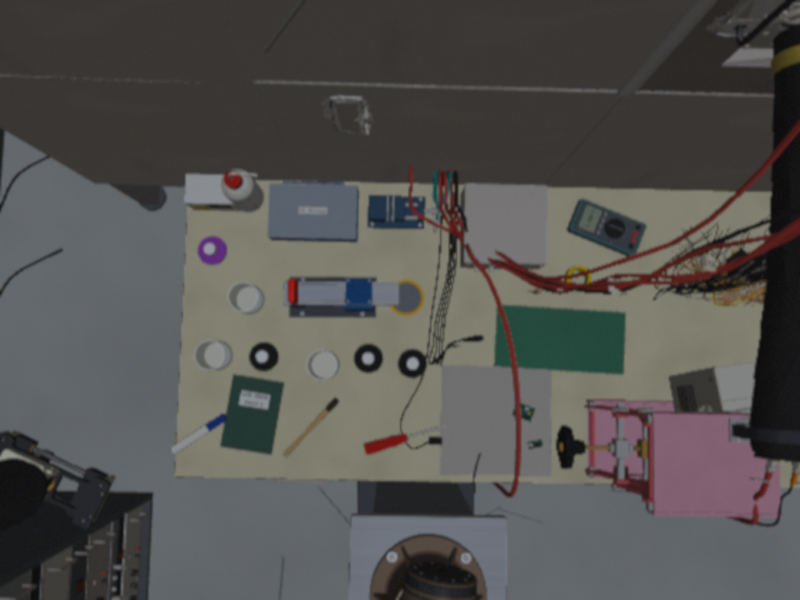

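The scene shows three clear jars (800-px top view: (247,298), (214,355), (323,364)) and three black stoppers with white knobs ((263,356), (368,358), (411,363)). The purple look-alike is at (212,250). The ring is near (405,297), the red plate at (292,292) and the mat at (560,340). A red cable crosses in front of the mat. Next I'll measure these.

```bash
cat > m.py <<'E'
from h import *
def blobs(mask,amin,amax=1e9):
    n,l,s,c=cv2.connectedComponentsWithStats(mask.astype(np.uint8)); return [(c[i],s[i]) for i in range(1,n) if amin<=s[i,4]<=amax]
f=grab('top'); im=f['image']; hsv=cv2.cvtColor(im,cv2.COLOR_BGR2HSV); H,S,V=[hsv[...,i].astype(int) for i in range(3)]
roi=np.zeros(H.shape,bool); roi[125:340,125:460]=1
def show(n,m,z,a,b=1e9):
    for c,s in blobs(m&roi,a,b): print(n,c.round(1),s[2:],ray(f,c,z)[:2].round(4))
show('black',(V<50),0.024,150,700)
show('purple',(H>125)&(H<160)&(S>100),0.024,50)
show('red',((H<6)|(H>174))&(S>150)&(V>90),0.141,30)
show('ylw',(H>15)&(H<32)&(S>130),0.0,40)
m=(H>65)&(H<90)&(S>100)&roi
cs=max(cv2.findContours(m.astype(np.uint8),0,2)[0],key=cv2.contourArea); r=cv2.minAreaRect(cs)
print('mat',ray(f,r[0],.003),[ray(f,p,.003)[:2].round(3) for p in cv2.boxPoints(r)])
cv2.imwrite('pics/c1.png',cv2.resize(im[170:280,130:310],(800,489),interpolation=cv2.INTER_CUBIC))
E
python3 m.py
```

```text
black [429.9 159.5] [ 15  14 169] [ 0.7463 -0.3748]
black [184.9 249.5] [ 19  18 188] [0.465  0.3403]
black [257.5 250.3] [ 18  18 186] [0.4671 0.1301]
black [288.3 254. ] [ 19  19 189] [0.4581 0.0406]
black [397.5 312.5] [ 19  28 302] [ 0.2964 -0.2783]
purple [148.7 175.3] [ 19  19 213] [0.6796 0.4545]
red [162.8 127. ] [12  6 53] [0.795 0.391]
red [355.8 259.5] [ 34 160 244] [ 0.4482 -0.1365]
red [204. 203.] [ 5 17 79] [0.5904 0.2724]
red [269.  310.1] [ 29  13 173] [0.3107 0.0917]
ylw [402.8 188.6] [15  7 46] [ 0.6607 -0.3002]
ylw [287.9 209. ] [23 25 98] [0.5915 0.0434]
ylw [449.6 313.7] [ 8 11 61] [ 0.2929 -0.4382]
mat [ 0.51367121 -0.27310586  0.003     ] [array([ 0.458, -0.144]), array([ 0.58 , -0.151]), array([ 0.569, -0.403]), array([ 0.448, -0.395])]
```

View pics/c1.png

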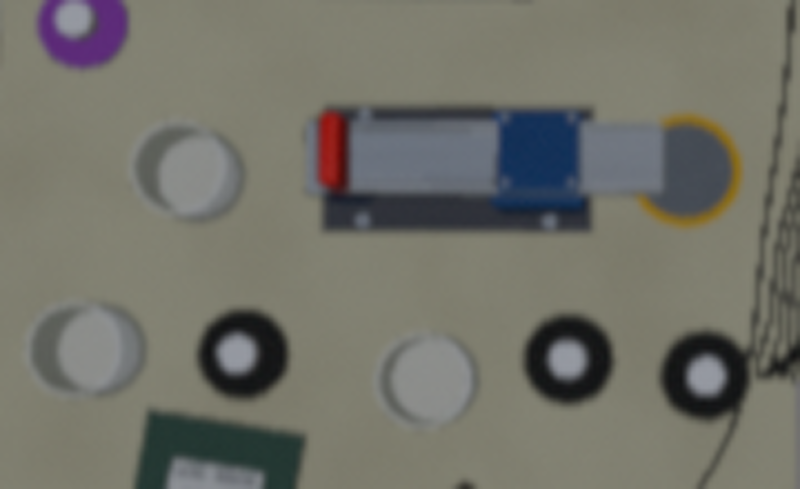

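The crop shows the ring centre at crop (685,171) and jars at about (190,173), (92,350) and (432,380). The three listed stoppers are black with a white knob, at (243,353), (568,360) and (706,376). The purple one at (82,25) is the look-alike and stays. Next: jar positions from mask extents, checked against the scene view.

```bash
cat > jars.py <<'E'
from h import *
from m import blobs
def jars(f,guess,verbose=1):
    """jar base centre (z=0) from saturation-mask extents: bbox of jar = union of rim disc (z=.07) and base disc (z=0)"""
    im=f['image']; hsv=cv2.cvtColor(im,cv2.COLOR_BGR2HSV).astype(int)
    out=[]
    for g in guess:
        u,v=proj(f,[g[0],g[1],.035])[0]; x0,y0=int(u-22),int(v-22)
        c=cv2.cvtColor(im[y0:y0+44,x0:x0+44],cv2.COLOR_BGR2LAB).astype(int)
        bg=np.median(np.concatenate([c[:3].reshape(-1,3),c[-3:].reshape(-1,3)]),0)
        b=c[...,2]-bg[2]
        m=(b<-4)
        bl=blobs(cv2.morphologyEx(m.astype(np.uint8),cv2.MORPH_CLOSE,np.ones((5,5))),60)
        if not bl: out.append(None); continue
        cc,s=max(bl,key=lambda q:q[1][4]-20*np.hypot(q[0][0]-22,q[0][1]-22))
        L,T,R,B=x0+s[0],y0+s[1],x0+s[0]+s[2],y0+s[1]+s[3]
        # predicted bbox around the guess, corrected by mean mismatch
        p=np.array(g[:2],float)
        a=np.linspace(0,2*np.pi,60,endpoint=False)
        for _ in range(3):
            P=[[p[0]+.031*np.cos(t),p[1]+.031*np.sin(t),z] for z in (0,.07) for t in a]
            q=proj(f,P)+.5; l,t_=q.min(0); r,b_=q.max(0)
            d=np.array([(L-l+R-r)/2,(T-t_+B-b_)/2])
            c0=proj(f,[p[0],p[1],.035])[0]; p=ray(f,c0+d,.035)[:2]
        if verbose: print('jar',p.round(4),'bbox',(L,T,R,B),'pred',np.round([l,t_,r,b_],1))
        out.append(p)
    return out
if __name__=='__main__':
    f=grab('top')
    def cp(x,y): return (130+x/4.444-.4,170+y/4.444-.4)
    g=[ray(f,cp(*p),0)[:2] for p in ((195,176),(98,350),(432,379))]
    print('ring',ray(f,cp(685,171),0),'plate top',ray(f,cp(333,151),.141)); print(g)
    jars(f,g)
E
sed -i 's/^f=grab/if __name__=="__main__":\n  f=grab/; ' m.py; python3 - <<'E'
s=open('m.py').read().split('\n'); o=[];on=False
for l in s:
    o.append('  '+l if on else l)
    if l.startswith('  f=grab'): on=True
open('m.py','w').write('\n'.join(o))
E
python3 jars.py
python3 - <<'E'
from h import *
f=grab('scene'); h=cv2.cvtColor(f['image'],cv2.COLOR_BGR2HSV).astype(int)
# triangulate cable: top pixel (515,340)*.7
t=grab('top')
def line(f,uv):
    a,b=ray(f,uv,0),ray(f,uv,.5); return a,b
for uv in [(361,238),(361,262),(358,215),(350,190),(335,170)]:
    for z in (0,.1,.2,.3,.4): 
        p=ray(t,uv,z); print(uv,z,p.round(3),proj(f,p)[0].round(0)*800/560)
E
```

```text
ring [0.59407857 0.05597666 0.        ] plate top [0.5889235  0.27084597 0.141     ]
[array([0.58354284, 0.38315063]), array([0.46645829, 0.44259265]), array([0.45181758, 0.22108866])]
jar [0.5833 0.3805] bbox (np.int32(159), np.int32(197), np.int32(185), np.int32(220)) pred [158.7 196.8 185.3 220.2]
jar [0.4672 0.4417] bbox (np.int32(136), np.int32(238), np.int32(162), np.int32(259)) pred [135.  237.4 163.  259.6]
jar [0.4522 0.2219] bbox (np.int32(214), np.int32(245), np.int32(237), np.int32(266)) pred [213.5 244.4 237.5 266.6]
(361, 238) 0 [ 0.51  -0.175  0.   ] [461.42857143 432.85714286]
(361, 238) 0.1 [ 0.507 -0.157  0.1  ] [457.14285714 401.42857143]
(361, 238) 0.2 [ 0.504 -0.139  0.2  ] [452.85714286 364.28571429]
(361, 238) 0.3 [ 0.501 -0.121  0.3  ] [447.14285714 321.42857143]
(361, 238) 0.4 [ 0.498 -0.103  0.4  ] [441.42857143 271.42857143]
(361, 262) 0 [ 0.439 -0.176  0.   ] [430.         458.57142857]
(361, 262) 0.1 [ 0.441 -0.158  0.1  ] [427.14285714 425.71428571]
(361, 262) 0.2 [ 0.443 -0.14   0.2  ] [422.85714286 387.14285714]
(361, 262) 0.3 [ 0.445 -0.122  0.3  ] [4
[... 359 characters left out ...]
 215) 0.4 [ 0.547 -0.096  0.4  ] [465.71428571 248.57142857]
(350, 190) 0 [ 0.653 -0.141  0.   ] [505.71428571 374.28571429]
(350, 190) 0.1 [ 0.64  -0.126  0.1  ] [501.42857143 344.28571429]
(350, 190) 0.2 [ 0.627 -0.11   0.2  ] [497.14285714 310.        ]
(350, 190) 0.3 [ 0.614 -0.094  0.3  ] [491.42857143 270.        ]
(350, 190) 0.4 [ 0.601 -0.079  0.4  ] [484.28571429 222.85714286]
(335, 170) 0 [ 0.712 -0.096  0.   ] [510. 340.]
(335, 170) 0.1 [ 0.695 -0.083  0.1  ] [505.71428571 311.42857143]
(335, 170) 0.2 [ 0.678 -0.071  0.2  ] [501.42857143 278.57142857]
(335, 170) 0.3 [ 0.661 -0.058  0.3  ] [497.14285714 240.        ]
(335, 170) 0.4 [ 0.643 -0.046  0.4  ] [490.         194.28571429]
```

Every item was located. Heading above the jar nearest the ring.

Emit:
apply_moves:
  commands:
    - [[-1, 0.0905, -0.198, 0, -0.037], [-1, 0.0905, -0.198, 0, -0.037], [-1, 0.0905, -0.198, 0, -0.037], [-1, 0.0905, -0.198, 0, -0.037], [-1, 0.0905, -0.198, 0, -0.037], [-1, 0.0905, -0.198, 0, -0.037], [-1, 0.0905, -0.198, 0, -0.037], [-1, 0.0905, -0.198, 0, -0.037], [-1, 0.0905, -0.198, 0, -0.037], [-1, 0.0905, -0.198, 0, -0.0356], [-1, 0, 0, 0, 0], [-1, 0, 0, 0, 0]]
  force: 15

```text
t: 1.5
eef_pos: [0.4522, 0.2213, 0.2487]
ee_rot: [-3.141, 0.0, -1.573]
force: [0.1, 1.3, -0.3]
width: 0.0878
gripper_force: 0.0
```

Emit:
apply_moves:
  commands:
    - [[-1, 0, 0.003, -0.19, 0], [-1, 0, 0, -0.19, 0], [-1, 0, 0, -0.19, 0], [-1, 0, 0, -0.19, 0], [-1, 0, 0, -0.13, 0], [-1, 0, 0, -0.06, 0], [-1, 0, 0, 0, 0], [1, 0, 0, 0, 0], [1, 0, 0, 0, 0], [1, 0, 0, 0, 0], [1, 0, 0, 0, 0], [1, 0, 0, 0, 0]]
  force: 20

```text
t: 2.7
eef_pos: [0.4524, 0.2234, 0.0597]
ee_rot: [-3.14, 0.001, -1.57]
force: [-1.7, 1.5, 7.6]
width: 0.0622
gripper_force: 20.0
```

Emit:
apply_moves:
  commands:
    - [[1, 0, 0, 0.1, 0], [1, 0, 0, 0.2, 0], [1, 0, 0, 0.2, 0], [1, 0, -0.19, 0, 0], [1, 0, -0.2, 0, 0], [1, 0, -0.2, 0, 0], [1, 0, -0.2, 0, 0], [1, 0.177, -0.18, 0, 0], [1, 0.177, 0, 0, 0], [1, 0.177, 0, 0, 0], [1, 0.177, 0, 0, 0], [1, 0, 0, 0, 0]]

```text
t: 3.9
eef_pos: [0.5965, 0.0289, 0.1577]
ee_rot: [-3.141, -0.0, -1.572]
force: [-1.6, -0.1, -2.2]
width: 0.0626
gripper_force: 20.0
```

Emit:
apply_moves:
  commands:
    - [[1, 0, 0, -0.2, 0], [1, 0, 0, -0.15, 0], [1, 0, 0, -0.1, 0], [1, 0, 0, 0, 0]]

```text
t: 4.3
eef_pos: [0.5903, 0.0284, 0.0654]
ee_rot: [3.135, -0.002, -1.572]
force: [-0.5, 0.4, -2.4]
width: 0.0623
gripper_force: 20.0
```

Emit:
apply_moves:
  commands:
    - [[1, 0, 0, 0, 0], [1, 0, 0.06, 0, 0], [1, 0, 0.08, 0, 0], [1, 0, 0, 0, 0], [1, 0, 0, 0, 0]]

```text
t: 4.8
eef_pos: [0.5907, 0.0562, 0.0685]
ee_rot: [3.137, -0.002, -1.571]
force: [-3.0, -8.7, -6.3]
width: 0.0608
gripper_force: 19.7
```

```bash
python3 - <<'E'
from h import *
a=grab('top')['image'][160:270,230:330]; b=grab('scene')['image'][180:270,230:330]
cv2.imwrite('pics/c2.png',np.hstack([cv2.resize(a,(400,440),interpolation=2),cv2.resize(b,(400,440),interpolation=2)]))
E
```

```text
(no output)
```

View pics/c2.png

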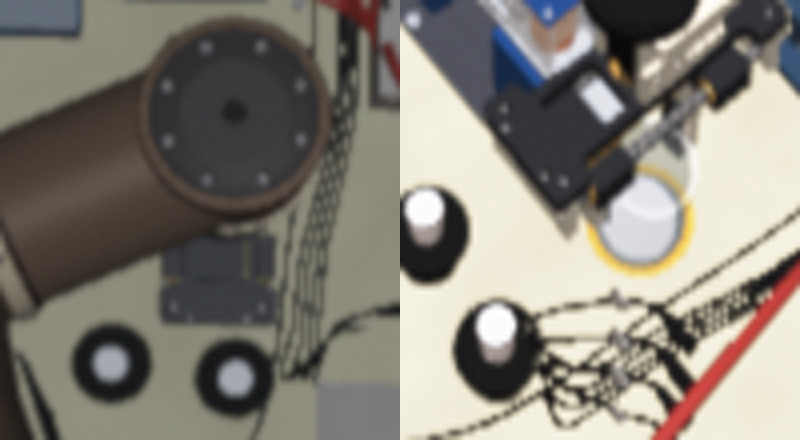

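The jar was carried about 9 mm up and is touching the lip. I'll back out, set it on the bench, re-grip and enter lower.

Emit:
apply_moves:
  commands:
    - [[1, 0, -0.07, 0, 0], [1, 0, -0.07, 0, 0], [1, 0, 0, -0.02, 0], [1, 0, 0, -0.02, 0], [1, 0, 0, -0.01, 0], [1, 0, 0, 0, 0], [-1, 0, 0, 0, 0], [-1, 0, 0, 0, 0], [-1, 0, 0, 0, 0], [-1, 0, 0, 0, 0]]

```text
t: 5.9
eef_pos: [0.593, 0.029, 0.0584]
ee_rot: [3.141, -0.0, -1.571]
force: [-0.5, 0.4, 0.3]
width: 0.0854
gripper_force: 0.0
```

Emit:
apply_moves:
  commands:
    - [[-1, 0, 0, 0.25, 0], [-1, 0, -0.15, 0.25, 0], [-1, 0, -0.25, 0.1, 0], [-1, 0, -0.25, 0, 0], [-1, 0, -0.25, 0, 0], [-1, 0, -0.1, 0, 0]]

```text
t: 6.5
eef_pos: [0.5924, -0.1665, 0.17]
ee_rot: [3.141, -0.0, -1.573]
force: [-0.3, 0.1, -0.5]
width: 0.0874
gripper_force: 0.0
```

```bash
cat >> jars.py <<'E'
def tri(g):
    "rough check in both views"
    for n in ('top','scene'): print(n); jars(grab(n),g)
E
python3 - <<'E'
from h import *
from jars import *
tri([(.59,.03),(.5833,.3805),(.4672,.4417)])
print(arm.get_state()['eef_pos'])
a=grab('top')['image'][160:270,230:330]; b=grab('scene')['image'][180:270,230:330]
cv2.imwrite('pics/c3.png',np.hstack([cv2.resize(a,(400,440),interpolation=2),cv2.resize(b,(400,440),interpolation=2)]))
E
```

```text
top
jar [0.5833 0.3805] bbox (np.int32(159), np.int32(197), np.int32(185), np.int32(220)) pred [158.7 196.8 185.3 220.2]
jar [0.4658 0.4402] bbox (np.int32(136), np.int32(238), np.int32(163), np.int32(260)) pred [135.5 237.9 163.5 260.1]
scene
jar [0.5778 0.0218] bbox (np.int32(279), np.int32(216), np.int32(307), np.int32(244)) pred [281.1 213.2 304.9 246.8]
jar [0.5786 0.3354] bbox (np.int32(211), np.int32(150), np.int32(238), np.int32(174)) pred [213.  146.5 236.  177.5]
[ 0.59239578 -0.16594347  0.1695025 ]
```

View pics/c3.png

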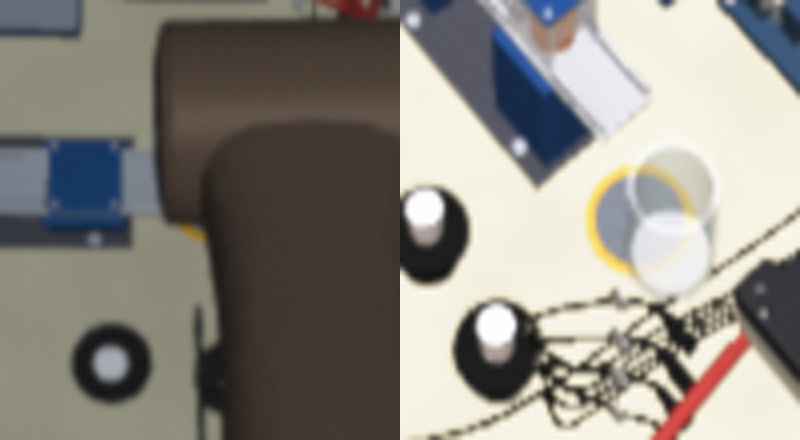

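The jar stands upright and clear of the lip, with its floor at scene pixel (297.5,231.5) and the ring at (290,225). Computing the slide-in distance.

```bash
python3 - <<'E'
from h import *
f=grab('scene')
print('jar',ray(f,(297.2,231.3),.005),'ring',ray(f,(290,224.8),0),'rim', ray(f,(230+(672-400)/4,180+188/4.889),.07))
E
```

```text
jar [0.59806723 0.02306829 0.005     ] ring [0.59892451 0.05445571 0.        ] rim [0.59700607 0.02213239 0.07      ]
```

Emit:
apply_moves:
  commands:
    - [[-1, 0.018, 0.19, 0, 0], [-1, 0, 0.2, 0, 0], [-1, 0, 0.2, 0, 0], [-1, 0, 0.2, 0, 0], [-1, 0, 0.155, 0, 0], [-1, 0, 0, -0.2, 0], [-1, 0, 0, -0.2, 0], [-1, 0, 0, -0.15, 0], [-1, 0, 0, 0, 0], [1, 0, 0, 0, 0], [1, 0, 0, 0, 0], [1, 0, 0, 0, 0]]

```text
t: 7.95
eef_pos: [0.5978, 0.0266, 0.062]
ee_rot: [-3.138, 0.001, -1.57]
force: [0.8, -0.0, 0.4]
width: 0.0692
gripper_force: 0.0
```

Emit:
apply_moves:
  commands:
    - [[1, 0, 0, 0, 0], [1, 0, 0, 0.012, 0], [1, 0, 0, 0, 0], [1, 0, 0.055, 0, 0], [1, 0, 0.055, 0, 0], [1, 0, 0.055, 0, 0], [1, 0, 0, 0, 0], [1, 0, 0, -0.012, 0], [1, 0, 0, 0, 0]]

```text
t: 8.85
eef_pos: [0.597, 0.0602, 0.0615]
ee_rot: [-3.14, 0.001, -1.57]
force: [-5.9, 5.8, 12.1]
width: 0.0616
gripper_force: 19.9
```

Emit:
apply_moves:
  commands:
    - [[-1, 0, 0, 0, 0], [-1, 0, 0, 0, 0], [-1, 0, 0, 0, 0], [-1, 0, 0, 0, 0], [-1, 0, 0, 0.1, 0], [-1, 0, 0, 0.2, 0], [-1, 0, 0, 0.2, 0], [-1, 0, 0, 0.2, 0]]

```text
t: 9.65
eef_pos: [0.5964, 0.0588, 0.2012]
ee_rot: [3.141, -0.0, -1.571]
force: [0.2, 0.1, -0.3]
width: 0.0878
gripper_force: 0.0
```

Emit:
apply_moves:
  commands:
    - [[1, -0.03, 0.19, 0, 0], [1, 0, 0.22, 0, 0], [1, 0, 0.22, 0, 0], [1, 0, 0.22, 0, 0], [1, 0, 0.22, 0, 0], [1, 0, 0.22, 0, 0], [1, 0, 0, -0.17, 0], [1, 0, 0, -0.17, 0], [1, 0, 0, -0.03, 0], [1, 0, 0, 0, 0]]

```text
t: 10.65
eef_pos: [0.5903, 0.3164, 0.1249]
ee_rot: [3.14, -0.002, -1.571]
force: [-0.2, 0.3, 0.6]
width: 0.0135
gripper_force: 0.0
```

```bash
python3 - <<'E'
from h import *
print({k:arm.get_state()[k] for k in('eef_pos','width')})
a=grab('top')['image'][160:270,180:330]; b=grab('scene')['image'][110:240,200:330]
cv2.imwrite('pics/c4.png',np.hstack([cv2.resize(a,None,fx=2.6,fy=2.6,interpolation=2)[:280],cv2.resize(b,None,fx=3,fy=3,interpolation=2)[:280]]) if 0 else cv2.resize(b,None,fx=4,fy=4,interpolation=2))
E
```

```text
{'eef_pos': array([0.59032077, 0.31636311, 0.12494163]), 'width': 0.013452281258107619}
```

View pics/c4.png

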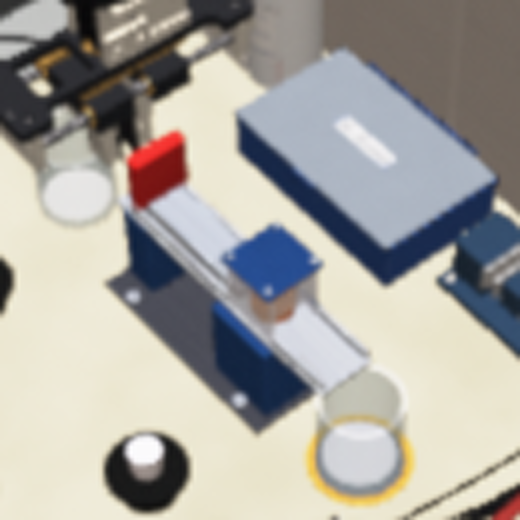

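The jar is centred on the ring, with its floor at crop (360,455) and the ring at (360,457). The fingers are behind the red plate, so I push now.

Emit:
apply_moves:
  commands:
    - [[1, 0, 0, 0, 0], [1, 0, 0, 0, 0], [1, 0, -0.07, 0, 0], [1, 0, -0.09, 0, 0], [1, 0, -0.09, 0, 0], [1, 0, -0.09, 0, 0], [1, 0, -0.09, 0, 0], [1, 0, -0.07, 0, 0], [1, 0, -0.04, 0, 0], [1, 0, 0, 0, 0]]
  force: 30

```text
t: 11.75
eef_pos: [0.5923, 0.2092, 0.1268]
ee_rot: [-3.137, 0.004, -1.572]
force: [4.7, 9.2, -4.8]
width: 0.0002
gripper_force: 4.5
```

Emit:
apply_moves:
  commands:
    - [[1, 0, -0.02, 0, 0], [1, 0, -0.015, 0, 0], [1, 0, 0, 0, 0]]

```text
t: 12.05
eef_pos: [0.5924, 0.2069, 0.1269]
ee_rot: [-3.135, 0.01, -1.57]
force: [0.7, 24.5, -5.1]
width: 0.0006
gripper_force: 12.1
```

```bash
cat > look.py <<'E'
import sys
from h import *
n,x0,x1,y0,y1,out=sys.argv[1],*map(int,sys.argv[2:6]),sys.argv[6]
b=grab(n)['image'][y0:y1,x0:x1]; k=min(700/b.shape[1],560/b.shape[0])
cv2.imwrite('pics/'+out,cv2.resize(b,None,fx=k,fy=k,interpolation=2)); print('scale',k)
E
python3 - <<'E'
from h import *
f=grab('scene');h=cv2.cvtColor(f['image'],cv2.COLOR_BGR2HSV).astype(int)
m=((h[...,0]>4)&(h[...,0]<16)&(h[...,1]>110))
for (n,x0,x1,y0,y1) in (('jar',276,306,195,238),('mag',255,280,170,195)):
    k=m[y0:y1,x0:x1]; print(n,k.sum(),[(a.mean()+o).round(1) for a,o in zip(np.nonzero(k),(y0,x0))] if k.any() else '')
# plate face
r=((h[...,0]<5)|(h[...,0]>174))&(h[...,1]>150); k=r[130:215,220:290]; print('red',k.sum(),[a.mean()+o for a,o in zip(np.nonzero(k),(130,220))] if k.any() else'')
E
```

```text
jar 67 [np.float64(223.4), np.float64(291.2)]
mag 0 
red 137 [np.float64(167.56204379562044), np.float64(256.8978102189781)]
```

End stop reached (24 N), and there is orange in the jar. Let the slide snap back, then return to the jar.

Emit:
apply_moves:
  commands:
    - [[1, 0, 0.25, 0, 0], [1, 0, 0.25, 0, 0], [1, 0, 0.1, 0.1, 0], [-1, 0, 0, 0.2, 0], [-1, 0, 0, 0.15, 0]]

```text
t: 12.6
eef_pos: [0.5907, 0.3215, 0.2176]
ee_rot: [-3.141, -0.001, -1.57]
force: [0.8, 0.0, 0.1]
width: 0.0114
gripper_force: 0.0
```

```bash
python3 look.py scene 180 330 110 250 c5.png; python3 -c "
from h import *
print(arm.get_state()['eef_pos'])"
```

```text
scale 4.0
[0.59275971 0.32215492 0.22368112]
```

View pics/c5.png

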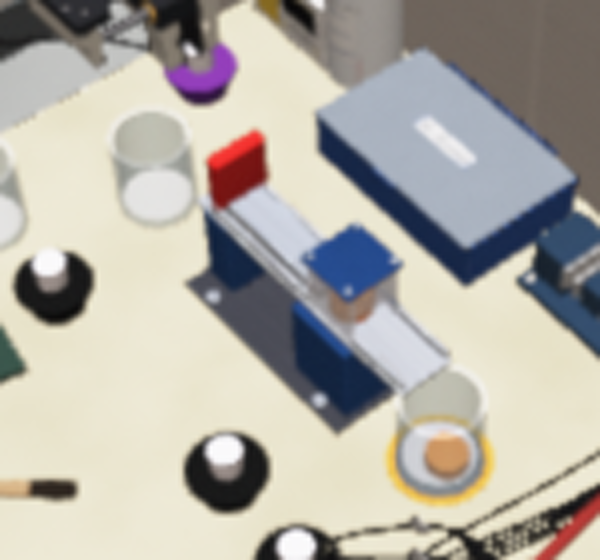

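One canister lies in the jar at crop (447,455), and the slide is home at (237,170). Next I fetch the jar.

Emit:
apply_moves:
  commands:
    - [[-1, 0.02, -0.2, 0, 0], [-1, 0, -0.23, 0, 0], [-1, 0, -0.23, 0, 0], [-1, 0, -0.23, 0, 0], [-1, 0, -0.23, 0, 0], [-1, 0, -0.2, 0, 0], [-1, 0, 0, -0.15, 0], [-1, 0, 0, -0.24, 0], [-1, 0, 0, -0.24, 0], [-1, 0, 0, -0.15, 0], [-1, 0, 0, -0.035, 0], [-1, 0, 0, 0, 0]]

```text
t: 13.85
eef_pos: [0.594, 0.0569, 0.0525]
ee_rot: [3.14, -0.001, -1.571]
force: [0.7, 0.4, -0.0]
width: 0.0875
gripper_force: 0.0
```

Emit:
apply_moves:
  commands:
    - [[1, 0, 0, 0, 0], [1, 0, 0, 0, 0], [1, 0, 0, 0, 0], [1, 0, 0, 0, 0], [1, 0, 0, 0.012, 0], [1, 0, 0, 0, 0], [1, 0, -0.08, 0, 0], [1, 0, -0.12, 0, 0], [1, 0, -0.12, 0, 0], [1, 0, -0.08, 0, 0], [1, 0, 0, 0, 0]]
  force: 20

```text
t: 14.95
eef_pos: [0.594, -0.0242, 0.0551]
ee_rot: [3.141, -0.0, -1.573]
force: [0.3, -0.4, -2.9]
width: 0.0613
gripper_force: 20.0
```

Emit:
apply_moves:
  commands:
    - [[1, 0, 0, 0.15, 0], [1, 0, 0, 0.15, 0], [1, -0.1, -0.1, 0, 0], [1, -0.1, -0.1, 0, 0], [1, -0.1, -0.1, 0, 0], [1, -0.095, -0.15, 0, 0], [1, 0, -0.15, 0, 0], [1, 0, -0.15, 0, 0]]

```text
t: 15.75
eef_pos: [0.5152, -0.1726, 0.1158]
ee_rot: [-3.141, 0.0, -1.57]
force: [2.3, -0.1, -1.4]
width: 0.0611
gripper_force: 20.0
```

Emit:
apply_moves:
  commands:
    - [[1, 0, -0.15, 0, 0], [1, 0, -0.15, 0, 0], [1, 0, -0.15, 0, 0], [1, 0, -0.15, 0, 0], [1, 0, -0.15, 0, 0], [1, 0, -0.03, 0, 0], [1, 0, 0, 0, 0]]

```text
t: 16.45
eef_pos: [0.5153, -0.3286, 0.1149]
ee_rot: [3.141, 0.0, -1.573]
force: [-0.5, 0.3, -2.2]
width: 0.0612
gripper_force: 20.0
```

Emit:
apply_moves:
  commands:
    - [[1, 0, 0, -0.15, 0], [1, 0, 0, -0.1, 0], [1, 0, 0, -0.03, 0], [1, 0, 0, -0.015, 0], [1, 0, 0, 0, 0], [-1, 0, 0, 0, 0], [-1, 0, 0, 0, 0], [-1, 0, 0, 0, 0], [-1, 0, 0, 0, 0], [-1, 0, 0, 0.15, 0], [-1, 0, 0, 0.25, 0], [-1, 0, 0, 0.25, 0]]

```text
t: 17.65
eef_pos: [0.515, -0.3279, 0.1872]
ee_rot: [3.139, 0.0, -1.571]
force: [1.7, -0.4, 1.0]
width: 0.0877
gripper_force: 0.0
```

Emit:
apply_moves:
  commands:
    - [[-1, 0, 0.2, 0.05, 0], [-1, 0, 0.24, 0, 0], [-1, 0, 0.24, 0, 0], [-1, 0, 0.24, 0, 0], [-1, 0, 0.24, 0, 0], [-1, 0, 0.24, 0, 0], [-1, 0, 0.24, 0, 0], [-1, 0, 0.24, 0, 0], [-1, 0, 0, 0, 0]]

```text
t: 18.55
eef_pos: [0.5161, 0.0527, 0.1968]
ee_rot: [-3.14, 0.001, -1.566]
force: [0.1, -0.1, -0.4]
width: 0.0874
gripper_force: 0.0
```

```bash
cat > st.py <<'E'
from h import *
from m import blobs
def stoppers(f,z=.049,zf=.0245):
    im=f['image']; hsv=cv2.cvtColor(im,cv2.COLOR_BGR2HSV).astype(int); out=[]
    V,S=hsv[...,2],hsv[...,1]
    m=np.zeros(V.shape,bool); m[125:300,120:330]=(V<50)[125:300,120:330]
    for c,s in blobs(m,100,800):
        if not(14<=s[2]<=24 and 14<=s[3]<=24): continue
        x,y,w,h=s[:4]; k=(V[y:y+h,x:x+w]>110)
        if k.sum()<10: continue
        v,u=np.nonzero(k); out.append((ray(f,(u.mean()+x,v.mean()+y),z)[:2].round(4), ray(f,(x+w/2-.5,y+h/2-.5),.024)[:2].round(4)))
    return out
if __name__=='__main__':
    f=grab('top')
    for o in stoppers(f): print('stopper knob/flange',*o)
    from jars import jars
    jars(f,[(.515,-.33),(.5833,.3805),(.4672,.4417)])
    print(arm.get_state()['eef_pos'])
E
python3 st.py; python3 look.py scene 260 460 230 390 c6.png
```

```text
jar [ 0.5157 -0.3283] bbox (np.int32(403), np.int32(226), np.int32(430), np.int32(248)) pred [402.3 226.  430.7 248. ]
jar [0.5833 0.3805] bbox (np.int32(159), np.int32(197), np.int32(185), np.int32(220)) pred [158.7 196.8 185.3 220.2]
jar [0.4604 0.4342] bbox (np.int32(136), np.int32(238), np.int32(167), np.int32(264)) pred [137.5 239.9 165.5 262.1]
[0.51574627 0.05068472 0.19660294]
scale 3.5
```

View pics/c6.png

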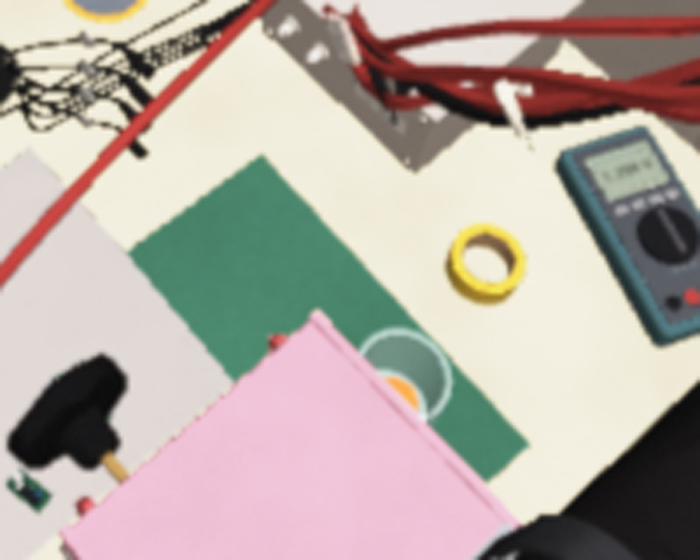

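The jar stands upright on the mat, rim at crop (405,375), with the canister visible. Next I locate the stoppers in the scene view, since the arm hides them from above.

```bash
cat > sc.py <<'E'
from h import *
from m import blobs
def sc(f=None):
    f=f or grab('scene'); im=f['image']; hsv=cv2.cvtColor(im,cv2.COLOR_BGR2HSV).astype(int); V=hsv[...,2]
    for p in ((.465,.34),(.467,.13),(.458,.04)):
        u,v=proj(f,[p[0],p[1],.049])[0]; x0,y0=int(u-16),int(v-16)
        w=V[y0:y0+40,x0:x0+32]; S=hsv[y0:y0+40,x0:x0+32,1]
        for c,s in blobs((w>225)&(S<25),15,200): print(p,'knob px',(c+[x0,y0]).round(1),s[2:],ray(f,c+[x0,y0],.049)[:2].round(4))
        for c,s in blobs(w<50,60,800): print('   flange',(c+[x0,y0]).round(1),s[2:],ray(f,(x0+s[0]+s[2]/2-.5,y0+s[1]+s[3]/2-.5),.018)[:2].round(4))
if __name__=='__main__': sc()
E
python3 sc.py
```

```text
(0.465, 0.34) knob px [178.4 165. ] [ 11  12 112] [0.4609 0.3995]
   flange [193.6 182.9] [ 18  16 143] [0.4686 0.3447]
(0.467, 0.13) knob px [235.6 222.1] [ 8  7 48] [0.4704 0.1299]
   flange [236.5 229.6] [ 19  17 162] [0.4702 0.1318]
(0.458, 0.04) knob px [264.  238.7] [ 8  8 46] [0.4965 0.0409]
(0.458, 0.04) knob px [253.7 246.3] [ 9  8 52] [0.4616 0.0398]
(0.458, 0.04) knob px [259.6 267.7] [22  8 95] [ 0.435  -0.0186]
   flange [253.9 253.5] [ 22  19 177] [0.4629 0.0401]
```

Emit:
apply_moves:
  commands:
    - [[-1, -0.14, -0.03, 0, 0], [-1, -0.14, -0.023, 0, 0], [-1, 0, 0, -0.2, 0], [-1, 0, 0, -0.2, 0], [-1, 0, 0, -0.2, 0], [-1, 0, 0, -0.08, 0], [-1, 0, 0, -0.043, 0], [-1, 0, 0, 0, 0], [1, 0, 0, 0, 0], [1, 0, 0, 0, 0], [1, 0, 0, 0, 0], [1, 0, 0, 0, 0]]
  force: 25

```text
t: 19.9
eef_pos: [0.4601, 0.0377, 0.0525]
ee_rot: [-3.14, 0.001, -1.571]
force: [0.3, 0.3, 0.5]
width: 0.0608
gripper_force: 0.0
```

Emit:
apply_moves:
  commands:
    - [[1, 0, 0, 0, 0], [1, 0, 0, 0, 0], [1, 0, 0, 0, 0]]
  force: 35

```text
t: 20.2
eef_pos: [0.4597, 0.0375, 0.0519]
ee_rot: [-3.142, 0.0, -1.571]
force: [-0.3, 0.1, 0.4]
width: 0.0373
gripper_force: 0.0
```

Emit:
apply_moves:
  commands:
    - [[1, 0, 0, 0, 0], [1, 0, 0, 0, 0], [1, 0, 0, 0, 0], [1, 0, 0, 0, 0], [1, 0, 0, 0.2, 0], [1, 0, 0, 0.2, 0], [1, 0, 0, 0.2, 0], [1, 0, 0, 0, 0]]

```text
t: 21.0
eef_pos: [0.4625, 0.0385, 0.1771]
ee_rot: [-3.133, 0.003, -1.57]
force: [0.5, 0.8, -1.0]
width: 0.0218
gripper_force: 35.0
```

Emit:
apply_moves:
  commands:
    - [[1, 0, 0, 0.03, 0], [1, 0, -0.15, 0, 0], [1, 0.055, -0.19, 0, 0], [1, 0.055, -0.19, 0, 0], [1, 0.055, -0.19, 0, 0], [1, 0.055, -0.19, 0, 0], [1, 0.055, -0.19, 0, 0], [1, 0, -0.19, 0, 0], [1, 0, -0.19, 0, 0], [1, 0, -0.19, 0, 0], [1, 0, -0.17, 0, 0], [1, 0, 0, 0, 0]]

```text
t: 22.2
eef_pos: [0.5135, -0.3337, 0.1757]
ee_rot: [3.138, 0.001, -1.574]
force: [0.5, 0.2, -0.7]
width: 0.022
gripper_force: 35.0
```

```bash
python3 look.py scene 340 440 270 370 c7.png; python3 -c "
from h import *
s=arm.get_state();print(s['eef_pos'],s['width'],s['force'])
f=grab('scene');print(proj(f,[[.5155,-.3283,.073],[.5155,-.3283,.135]]))"
```

```text
scale 5.6
[ 0.51340841 -0.33209128  0.17577208] 0.022092335014879512 [ 0.54175272  0.04589707 -1.34030025]
[[374.21794844 337.81844642]
 [379.26118044 327.48263687]]
```

View pics/c7.png

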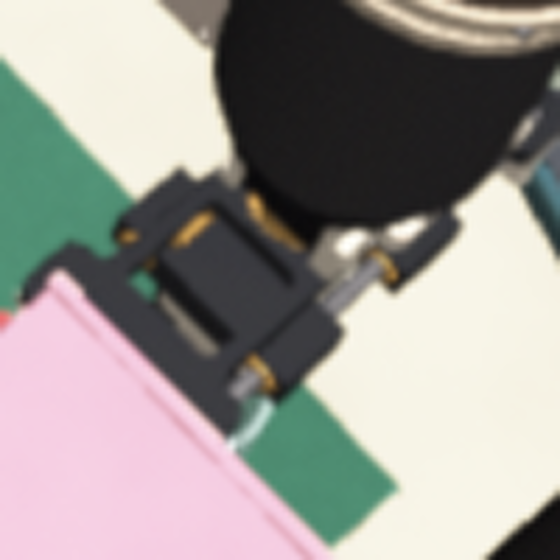

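The arm hides the stopper in this view, so I go by the measured numbers and lower while watching the force.

Emit:
apply_moves:
  commands:
    - [[1, 0.01, 0.01, 0, 0], [1, 0, 0, -0.1, 0], [1, 0, 0, -0.1, 0], [1, 0, 0, -0.05, 0], [1, 0, 0, -0.04, 0], [1, 0, 0, 0, 0]]

```text
t: 22.9
eef_pos: [0.5164, -0.3278, 0.119]
ee_rot: [3.14, 0.0, -1.57]
force: [-0.3, 0.2, -1.2]
width: 0.0217
gripper_force: 35.0
```

Emit:
apply_moves:
  commands:
    - [[1, 0, 0, -0.02, 0], [1, 0, 0, -0.02, 0], [1, 0, 0, 0, 0]]

```text
t: 23.2
eef_pos: [0.5166, -0.3285, 0.1117]
ee_rot: [3.141, 0.0, -1.571]
force: [0.1, -0.7, -0.9]
width: 0.0221
gripper_force: 35.0
```

No resistance, so the plug is inside the rim. Pressing on.

Emit:
apply_moves:
  commands:
    - [[1, 0, 0, -0.02, 0], [1, 0, 0, -0.02, 0], [1, 0, 0, 0, 0]]

```text
t: 23.5
eef_pos: [0.5164, -0.3286, 0.1033]
ee_rot: [3.141, 0.0, -1.571]
force: [0.2, 0.1, -1.3]
width: 0.0222
gripper_force: 35.0
```

Emit:
apply_moves:
  commands:
    - [[1, 0, 0, -0.015, 0], [1, 0, 0, -0.01, 0], [1, 0, 0, 0, 0]]

```text
t: 23.8
eef_pos: [0.5171, -0.3291, 0.1026]
ee_rot: [-3.14, -0.002, -1.569]
force: [-8.4, 5.3, 26.9]
width: 0.0224
gripper_force: 35.0
```

Emit:
apply_moves:
  commands:
    - [[1, 0, 0, -0.008, 0], [1, 0, 0, 0, 0], [1, 0, 0, 0.006, 0], [-1, 0, 0, 0, 0], [-1, 0, 0, 0, 0], [-1, 0, 0, 0, 0], [-1, 0, 0, 0, 0], [-1, 0, 0, 0, 0], [-1, 0, 0, 0.2, 0], [-1, 0, 0, 0.25, 0]]

```text
t: 24.8
eef_pos: [0.5152, -0.3279, 0.1869]
ee_rot: [3.136, 0.002, -1.571]
force: [2.1, -0.8, 1.1]
width: 0.0726
gripper_force: 0.0
```

Emit:
apply_moves:
  commands:
    - [[-1, 0, 0.15, 0, 0], [-1, 0, 0.23, 0, 0], [-1, 0, 0.23, 0, 0], [-1, 0, 0.23, 0, 0], [-1, 0, 0.23, 0, 0], [-1, 0, 0.23, 0, 0], [-1, 0, 0.23, 0, 0], [-1, 0, 0.23, 0, 0], [-1, 0, 0.23, 0, 0], [-1, 0, 0.23, 0, 0], [-1, 0, 0.23, 0, 0], [-1, 0, 0, 0, 0]]

```text
t: 26.0
eef_pos: [0.517, 0.1661, 0.1883]
ee_rot: [-3.141, 0.001, -1.566]
force: [0.1, -0.5, 0.2]
width: 0.0876
gripper_force: 0.0
```

```bash
python3 - <<'E'
from h import *
from jars import jars
s=arm.get_state();print(s['eef_pos'])
f=grab('top'); print('j'); jars(f,[(.5833,.3805),(.467,.44)])
a=f['image'][165:285,110:330]; b=grab('top')['image'][200:280,370:460]; c=grab('scene')['image'][285:365,335:425]
cv2.imwrite('pics/c8.png',np.vstack([cv2.resize(a,(600,327),interpolation=2),np.hstack([cv2.resize(b,(300,267),interpolation=2),cv2.resize(c,(300,267),interpolation=2)])]))
E
```

```text
[0.5170378  0.16613168 0.18830942]
j
jar [0.5833 0.3805] bbox (np.int32(159), np.int32(197), np.int32(185), np.int32(220)) pred [158.7 196.8 185.3 220.2]
jar [0.4658 0.4416] bbox (np.int32(136), np.int32(238), np.int32(162), np.int32(260)) pred [135.  237.9 163.  260.1]
```

View pics/c8.png

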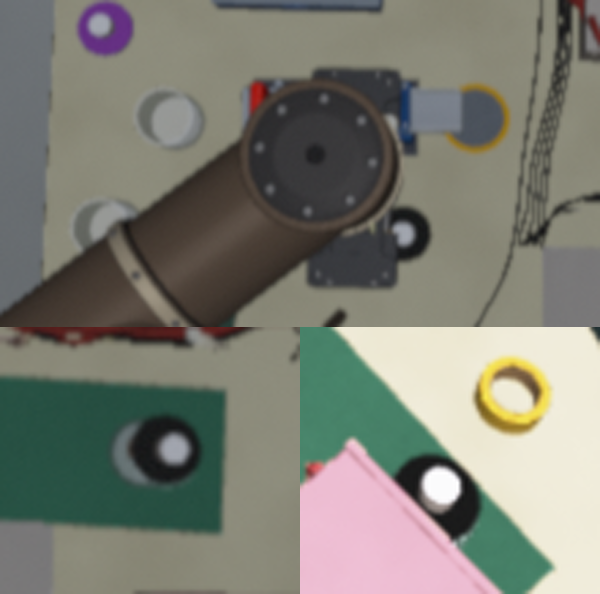

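Stopper 1 covers the rim evenly (top knob at crop (175,449)). Numeric check, then on to the jar behind the push plate.

```bash
cat > seat.py <<'E'
import sys
from h import *
from m import blobs
def seat(x,y):
    for n in ('top','scene'):
        f=grab(n); V=cv2.cvtColor(f['image'],cv2.COLOR_BGR2HSV)[...,2].astype(int)
        a=proj(f,[[x,y,.100],[x,y,.0755]]); u,v=a[1]; x0,y0=int(u-16),int(v-16); w=V[y0:y0+32,x0:x0+32]
        print(n,'pred knob/flange',a.round(1).tolist())
        for c,s in blobs(w<55,40,600): print('  black bbox c',x0+s[0]+s[2]/2-.5,y0+s[1]+s[3]/2-.5,s[2:])
        for c,s in blobs(w>(110 if n=='top' else 215),15,150): print('  knob',(c+[x0,y0]).round(1),s[2:])
seat(float(sys.argv[1]),float(sys.argv[2]))
E
python3 seat.py .5157 -.3283
```

```text
top pred knob/flange [[422.5, 236.1], [419.9, 236.4]]
  black bbox c 419.0 236.0 [ 21  21 239]
  knob [407.4 239.1] [ 8 15 35]
  knob [421.9 236.2] [ 9  9 61]
scene pred knob/flange [[376.4, 333.4], [374.5, 337.4]]
  black bbox c 376.0 335.5 [ 25  24 202]
  knob [385.7 324.3] [11 11 66]
  knob [377.  332.3] [11 11 87]
```

Emit:
apply_moves:
  commands:
    - [[-1, 0.08, 0.2, 0, 0], [-1, 0.09, 0.22, 0, 0], [-1, 0.09, 0.22, 0, 0], [-1, 0.08, 0.22, 0, 0], [-1, 0, 0.21, 0, 0], [-1, 0, 0, -0.2, 0], [-1, 0, 0, -0.2, 0], [-1, 0, 0, -0.16, 0], [-1, 0, 0, -0.09, 0], [-1, 0, 0, 0, 0]]

```text
t: 27.25
eef_pos: [0.5837, 0.3726, 0.0549]
ee_rot: [3.137, -0.004, -1.573]
force: [-0.4, 0.6, 0.7]
width: 0.0878
gripper_force: 0.0
```

Emit:
apply_moves:
  commands:
    - [[-1, 0, 0.035, 0.01, 0], [-1, 0, 0, 0, 0], [1, 0, 0, 0, 0], [1, 0, 0, 0, 0], [1, 0, 0, 0, 0], [1, 0, 0, 0, 0], [1, 0, 0, 0, 0]]
  force: 25

```text
t: 27.95
eef_pos: [0.5847, 0.3826, 0.0609]
ee_rot: [-3.141, 0.0, -1.571]
force: [-1.9, 0.0, 2.2]
width: 0.0622
gripper_force: 25.0
```

Emit:
apply_moves:
  commands:
    - [[1, 0, 0, 0.2, 0], [1, 0, 0, 0.25, 0], [1, -0.2, 0, 0, 0], [1, -0.2, 0, 0, 0], [1, -0.175, -0.1, 0, 0], [1, 0, -0.2, 0, 0], [1, 0, -0.2, 0, 0], [1, 0, -0.2, 0, 0], [1, 0, -0.2, 0, 0], [1, 0, -0.2, 0, 0], [1, 0, -0.2, 0, 0], [1, 0, 0, 0, 0]]

```text
t: 29.15
eef_pos: [0.4682, 0.1186, 0.1501]
ee_rot: [3.14, -0.001, -1.574]
force: [0.0, -0.2, -1.2]
width: 0.0625
gripper_force: 25.0
```

Emit:
apply_moves:
  commands:
    - [[1, 0, -0.2, 0, 0], [1, 0, -0.2, 0, 0], [1, 0.16, -0.06, 0, 0], [1, 0.16, 0, 0, 0], [1, 0.16, 0, 0, 0], [1, 0.155, 0, 0, 0], [1, 0, 0, 0, 0], [1, 0, 0, 0, 0]]

```text
t: 29.95
eef_pos: [0.5965, 0.0305, 0.1493]
ee_rot: [3.14, -0.0, -1.571]
force: [-0.5, -0.2, -1.4]
width: 0.062
gripper_force: 25.0
```

Emit:
apply_moves:
  commands:
    - [[1, 0, 0, -0.2, 0], [1, 0, 0, -0.15, 0], [1, 0, 0, -0.08, 0], [1, 0, 0, 0, 0], [1, 0, 0, 0, 0]]

```text
t: 30.45
eef_pos: [0.5963, 0.0307, 0.065]
ee_rot: [3.141, -0.0, -1.57]
force: [0.5, -1.4, -1.0]
width: 0.0622
gripper_force: 25.0
```

Emit:
apply_moves:
  commands:
    - [[1, 0, 0, -0.01, 0], [1, 0, 0.05, 0, 0], [1, 0, 0.05, 0, 0], [1, 0, 0.045, 0, 0], [1, 0, 0, 0, 0], [1, 0, 0, -0.012, 0], [1, 0, 0, 0, 0]]

```text
t: 31.15
eef_pos: [0.597, 0.0599, 0.0604]
ee_rot: [-3.141, 0.0, -1.57]
force: [-1.2, 2.8, 2.5]
width: 0.0621
gripper_force: 25.0
```

Set down on the ring. Release, go round to the plate, and check before the stroke.

Emit:
apply_moves:
  commands:
    - [[-1, 0, 0, 0, 0], [-1, 0, 0, 0, 0], [-1, 0, 0, 0, 0], [-1, 0, 0, 0, 0], [-1, 0, 0, 0.1, 0], [-1, 0, 0, 0.2, 0], [-1, 0, 0, 0.2, 0], [-1, 0, 0, 0.2, 0]]

```text
t: 31.95
eef_pos: [0.5964, 0.0592, 0.2013]
ee_rot: [3.141, -0.0, -1.571]
force: [1.2, -0.4, 0.1]
width: 0.0874
gripper_force: 0.0
```

Emit:
apply_moves:
  commands:
    - [[1, -0.03, 0.19, 0, 0], [1, 0, 0.22, 0, 0], [1, 0, 0.22, 0, 0], [1, 0, 0.22, 0, 0], [1, 0, 0.22, 0, 0], [1, 0, 0.22, 0, 0], [1, 0, 0, -0.17, 0], [1, 0, 0, -0.17, 0], [1, 0, 0, -0.03, 0], [1, 0, 0, 0, 0]]

```text
t: 32.95
eef_pos: [0.5903, 0.3168, 0.125]
ee_rot: [3.14, -0.002, -1.571]
force: [0.2, 0.5, 0.9]
width: 0.0134
gripper_force: 0.0
```

```bash
cat > chk.py <<'E'
from h import *
f=grab('scene');im=f['image'];h=cv2.cvtColor(im,cv2.COLOR_BGR2HSV).astype(int)
m=((h[...,0]>4)&(h[...,0]<16)&(h[...,1]>110))
for (n,x0,x1,y0,y1) in (('jar',276,306,205,238),('mag',255,280,170,195)):
    k=m[y0:y1,x0:x1]; print(n,'orange',k.sum(),[(a.mean()+o).round(1) for a,o in zip(np.nonzero(k),(y0,x0))] if k.any() else '')
y=(h[...,0]>17)&(h[...,0]<30)&(h[...,1]>130); y[:195]=0;y[245:]=0;y[:,:270]=0;y[:,310:]=0
v,u=np.nonzero(y);print('ring px',len(u),u.min(),u.max(),v.min(),v.max())
w=(h[...,1]<22)&(h[...,2]>185)&(h[...,2]<245);w[:207]=0;w[236:]=0;w[:,:278]=0;w[:,304:]=0
n,l,s,c=cv2.connectedComponentsWithStats(w.astype(np.uint8));i=1+s[1:,4].argmax();print('floor',c[i],s[i]); print(ray(f,c[i],.005))
E
python3 chk.py; python3 look.py scene 180 330 110 250 c9.png
```

```text
jar orange 0 
mag orange 0 
ring px 73 277 302 220 235
floor [289.55652174 222.90434783] [281 216  18  15 230]
[0.59985447 0.05762511 0.005     ]
scale 4.0
```

View pics/c9.png

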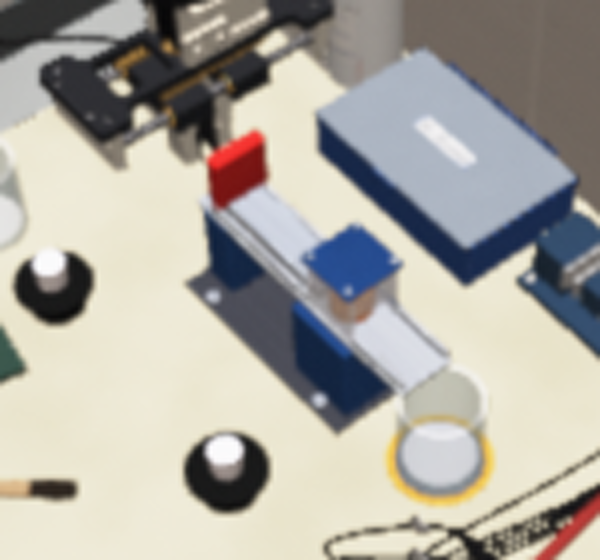

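Jar 2 is centred on the ring (floor and ring both near crop (440,456)), and the plate is home at (237,170). Stroke two, same numbers, in a single run.

Emit:
apply_moves:
  commands:
    - [[1, 0, 0, 0, 0], [1, 0, 0, 0, 0], [1, 0, -0.07, 0, 0], [1, 0, -0.09, 0, 0], [1, 0, -0.09, 0, 0], [1, 0, -0.09, 0, 0], [1, 0, -0.09, 0, 0], [1, 0, -0.07, 0, 0], [1, 0, -0.06, 0, 0], [1, 0, -0.015, 0, 0], [1, 0, 0, 0, 0]]
  force: 30

```text
t: 34.15
eef_pos: [0.5924, 0.2069, 0.1269]
ee_rot: [-3.136, 0.009, -1.57]
force: [1.0, 24.1, -6.4]
width: 0.0005
gripper_force: 11.7
```

Emit:
apply_moves:
  commands:
    - [[1, 0, 0.25, 0, 0], [1, 0, 0.25, 0, 0], [1, 0, 0.1, 0.1, 0], [-1, 0, 0, 0.2, 0], [-1, 0, 0, 0.15, 0]]

```text
t: 34.65
eef_pos: [0.5907, 0.3218, 0.2176]
ee_rot: [-3.141, -0.001, -1.57]
force: [0.9, 0.2, 1.3]
width: 0.0112
gripper_force: 0.0
```

```bash
python3 chk.py; python3 sc.py; python3 -c "
from h import *
print(arm.get_state()['eef_pos'])"
```

```text
jar orange 58 [np.float64(221.9), np.float64(288.9)]
mag orange 0 
ring px 72 277 302 220 235
floor [289.90196078 224.32352941] [281 216  18  15 102]
[0.59751562 0.0534012  0.005     ]
(0.465, 0.34) knob px [177.7 164.8] [10 11 90] [0.4597 0.4014]
(0.465, 0.34) knob px [191.8 174.6] [ 7  8 46] [0.4709 0.3436]
   flange [193.6 182.8] [ 19  16 148] [0.4698 0.3438]
(0.467, 0.13) knob px [235.5 222.1] [ 8  7 43] [0.4703 0.1302]
   flange [236.5 229.6] [ 20  18 170] [0.4703 0.1296]
[0.59259504 0.32235984 0.22150087]
```

Emit:
apply_moves:
  commands:
    - [[-1, 0.02, -0.2, 0, 0], [-1, 0, -0.23, 0, 0], [-1, 0, -0.23, 0, 0], [-1, 0, -0.23, 0, 0], [-1, 0, -0.23, 0, 0], [-1, 0, -0.2, 0, 0], [-1, 0, 0, -0.15, 0], [-1, 0, 0, -0.24, 0], [-1, 0, 0, -0.24, 0], [-1, 0, 0, -0.15, 0], [-1, 0, 0, -0.02, 0], [-1, 0, 0, 0, 0]]

```text
t: 35.95
eef_pos: [0.5942, 0.0574, 0.0559]
ee_rot: [3.14, -0.001, -1.571]
force: [0.6, -0.1, 0.6]
width: 0.0878
gripper_force: 0.0
```

Emit:
apply_moves:
  commands:
    - [[1, 0, 0, 0, 0], [1, 0, 0, 0, 0], [1, 0, 0, 0, 0], [1, 0, 0, 0, 0], [1, 0, 0, 0.012, 0], [1, 0, 0, 0, 0], [1, 0, -0.08, 0, 0], [1, 0, -0.12, 0, 0], [1, 0, -0.12, 0, 0], [1, 0, -0.08, 0, 0], [1, 0, 0, 0, 0]]
  force: 25

```text
t: 37.05
eef_pos: [0.594, -0.0238, 0.058]
ee_rot: [3.14, -0.0, -1.573]
force: [0.2, 0.4, -2.2]
width: 0.0623
gripper_force: 25.0
```

Emit:
apply_moves:
  commands:
    - [[1, 0, 0, 0.15, 0], [1, 0, 0, 0.15, 0], [1, -0.1, -0.1, 0, 0], [1, -0.1, -0.1, 0, 0], [1, -0.1, -0.1, 0, 0], [1, -0.095, -0.15, 0, 0], [1, 0, -0.2, 0, 0], [1, 0, -0.2, 0, 0], [1, 0, -0.2, 0, 0], [1, 0, -0.115, 0, 0], [1, 0, 0, 0, 0]]

```text
t: 38.15
eef_pos: [0.5153, -0.2569, 0.118]
ee_rot: [3.141, -0.0, -1.574]
force: [-1.3, 0.9, -2.6]
width: 0.0623
gripper_force: 25.0
```

Emit:
apply_moves:
  commands:
    - [[1, 0, 0, -0.15, 0], [1, 0, 0, -0.1, 0], [1, 0, 0, -0.03, 0], [1, 0, 0, -0.015, 0], [1, 0, 0, 0, 0], [-1, 0, 0, 0, 0], [-1, 0, 0, 0, 0], [-1, 0, 0, 0, 0], [-1, 0, 0, 0, 0], [-1, 0, 0, 0.15, 0], [-1, 0, 0, 0.25, 0], [-1, 0, 0, 0.25, 0]]

```text
t: 39.35
eef_pos: [0.515, -0.2545, 0.1903]
ee_rot: [3.139, 0.0, -1.571]
force: [1.3, 0.4, 0.3]
width: 0.0875
gripper_force: 0.0
```

Emit:
apply_moves:
  commands:
    - [[-1, 0, 0.2, 0.05, 0], [-1, 0, 0.22, 0, 0], [-1, 0, 0.22, 0, 0], [-1, 0, 0.22, 0, 0], [-1, 0, 0.22, 0, 0], [-1, -0.06, 0.22, 0, 0], [-1, -0.06, 0.22, 0, 0], [-1, -0.06, 0.22, 0, 0], [-1, -0.05, 0.19, 0, 0], [-1, 0, 0, 0, 0], [-1, 0, 0, 0, 0]]

```text
t: 40.45
eef_pos: [0.4694, 0.1323, 0.1995]
ee_rot: [-3.142, 0.0, -1.568]
force: [0.4, -0.2, 0.2]
width: 0.0874
gripper_force: 0.0
```

```bash
python3 - <<'E'
from h import *
from jars import jars
f=grab('top'); jars(f,[(.515,-.257),(.466,.441)])
print(arm.get_state()['eef_pos'])
E
python3 sc.py; python3 seat.py .5157 -.3283
```

```text
jar [ 0.5159 -0.2686] bbox (np.int32(379), np.int32(226), np.int32(413), np.int32(247)) pred [382.3 225.4 409.7 247.6]
jar [0.4658 0.4402] bbox (np.int32(136), np.int32(238), np.int32(163), np.int32(260)) pred [135.5 237.9 163.5 260.1]
[0.46953048 0.13152498 0.19940867]
(0.465, 0.34) knob px [178.3 165.1] [ 11  12 109] [0.4603 0.3994]
(0.465, 0.34) knob px [195.4 163.8] [ 20  11 155] [0.502  0.3716]
(0.465, 0.34) knob px [178.4 177.5] [10 13 73] [0.4352 0.3588]
   flange [192.1 186.2] [22 20 77] [0.4628 0.3252]
(0.467, 0.13) knob px [240.9 210.5] [ 18  12 176] [0.5041 0.1513]
(0.467, 0.13) knob px [235.6 222.2] [ 8  7 46] [0.4701 0.1296]
   flange [236.5 229.6] [ 19  17 164] [0.4702 0.1318]
(0.458, 0.04) knob px [237.6 250.2] [ 6 23 88] [0.4228 0.057 ]
(0.458, 0.04) knob px [260.6 267.8] [18  8 79] [ 0.4369 -0.0204]
top pred knob/flange [[422.5, 236.1], [419.9, 236.4]]
  black bbox c 419.0 236.0 [ 21  21 241]
  knob [406.7 238.9] [ 9 14 38]
  knob [421.9 236.2] [ 9  9 61]
scene pred knob/flange [[376.4, 333.4], [374.5, 337.4]]
  black bbox c 376.0 335.5 [ 25  24 200]
  knob [385.7 324.3] [11 11 66]
  knob [376.9 332.2] [11 11 88]
```

```bash
cat > rim.py <<'E'
import sys
from h import *
x,y=map(float,sys.argv[1:3])
for n in ('top','scene'):
    f=grab(n); im=f['image']; u,v=proj(f,[x,y,.073])[0]; x0,y0=int(u-24),int(v-22); c=im[y0:y0+44,x0:x0+48]
    h=cv2.cvtColor(c,cv2.COLOR_BGR2HSV).astype(int)
    print(n,'origin',x0,y0,'pred rim',proj(f,[[x,y,.073],[x+.031,y,.073],[x-.031,y,.073],[x,y+.031,.073],[x,y-.031,.073],[x,y+.031,.003],[x,y,.008]]).round(1).tolist())
    cv2.imwrite('pics/r_%s.png'%n,cv2.resize(c,None,fx=8,fy=8,interpolation=2))
a=cv2.imread('pics/r_top.png');b=cv2.imread('pics/r_scene.png');cv2.imwrite('pics/rim.png',np.hstack([a,b]))
E
python3 rim.py .515 -.257
```

```text
top origin 370 214 pred rim [[394.5, 236.1], [394.5, 225.1], [394.5, 247.1], [383.5, 235.9], [405.4, 236.3], [378.2, 236.6], [389.0, 236.8]]
scene origin 327 292 pred rim [[351.2, 314.4], [360.7, 306.3], [341.5, 322.7], [341.7, 304.6], [361.0, 324.5], [338.5, 316.3], [347.7, 325.0]]
```

View pics/rim.png

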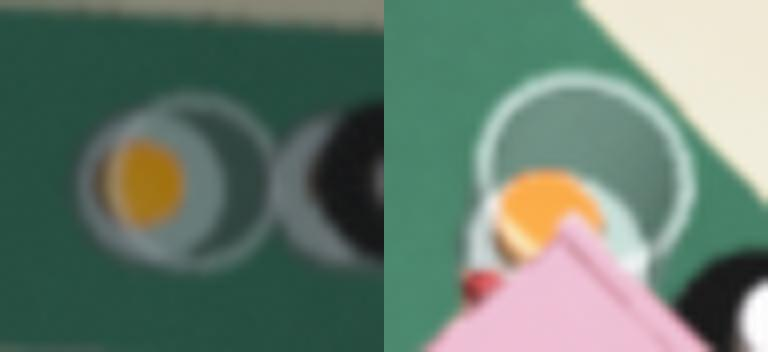

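Emit:
apply_moves:
  commands:
    - [[-1, 0, -0.007, -0.2, 0], [-1, 0, 0, -0.2, 0], [-1, 0, 0, -0.2, 0], [-1, 0, 0, -0.09, 0], [-1, 0, 0, -0.045, 0], [-1, 0, 0, 0, 0], [1, 0, 0, 0, 0], [1, 0, 0, 0, 0], [1, 0, 0, 0, 0], [1, 0, 0, 0, 0], [1, 0, 0, 0, 0], [1, 0, 0, 0, 0]]
  force: 35

```text
t: 41.95
eef_pos: [0.4697, 0.1302, 0.0526]
ee_rot: [-3.141, 0.0, -1.571]
force: [-1.0, 0.6, 0.2]
width: 0.0451
gripper_force: 0.0
```

Jar 2 shows its canister inside: the top-view rim is centred at crop (192,182), which puts it at about (0.515,-0.2555). Lifting stopper 2.

Emit:
apply_moves:
  commands:
    - [[1, 0, 0, 0, 0], [1, 0, 0, 0, 0], [1, 0, 0, 0, 0], [1, 0, 0, 0, 0], [1, 0, 0, 0.2, 0], [1, 0, 0, 0.2, 0], [1, 0, 0, 0.23, 0], [1, 0, 0, 0, 0]]

```text
t: 42.75
eef_pos: [0.4727, 0.1317, 0.1845]
ee_rot: [-3.133, 0.005, -1.57]
force: [0.8, 0.3, -0.4]
width: 0.0225
gripper_force: 35.0
```

Emit:
apply_moves:
  commands:
    - [[1, 0, -0.1, 0, 0], [1, 0.045, -0.2, 0, 0], [1, 0.045, -0.2, 0, 0], [1, 0.045, -0.2, 0, 0], [1, 0.045, -0.2, 0, 0], [1, 0.045, -0.2, 0, 0], [1, 0, -0.2, 0, 0], [1, 0, -0.2, 0, 0], [1, 0, -0.2, 0, 0], [1, 0, -0.2, 0, 0], [1, 0, 0, 0, 0], [1, 0, 0, 0, 0]]

```text
t: 43.95
eef_pos: [0.5141, -0.2509, 0.1778]
ee_rot: [3.141, 0.0, -1.573]
force: [0.5, 1.1, -0.9]
width: 0.0221
gripper_force: 35.0
```

Emit:
apply_moves:
  commands:
    - [[1, 0.006, -0.025, 0, 0], [1, 0, 0, -0.1, 0], [1, 0, 0, -0.1, 0], [1, 0, 0, -0.05, 0], [1, 0, 0, -0.04, 0], [1, 0, 0, 0, 0]]

```text
t: 44.55
eef_pos: [0.5157, -0.2544, 0.1197]
ee_rot: [3.14, 0.0, -1.57]
force: [-0.2, -0.4, 0.8]
width: 0.0219
gripper_force: 35.0
```

Emit:
apply_moves:
  commands:
    - [[1, 0, 0, -0.02, 0], [1, 0, 0, -0.02, 0], [1, 0, 0, -0.02, 0], [1, 0, 0, 0, 0]]

```text
t: 44.95
eef_pos: [0.5156, -0.2549, 0.108]
ee_rot: [3.141, 0.0, -1.571]
force: [0.7, 0.4, 0.5]
width: 0.0218
gripper_force: 35.0
```

Emit:
apply_moves:
  commands:
    - [[1, 0, 0, -0.02, 0], [1, 0, 0, -0.015, 0], [1, 0, 0, -0.01, 0], [1, 0, 0, 0, 0]]

```text
t: 45.35
eef_pos: [0.517, -0.2556, 0.103]
ee_rot: [-3.139, -0.002, -1.569]
force: [-6.9, 4.9, 27.9]
width: 0.022
gripper_force: 35.0
```

Emit:
apply_moves:
  commands:
    - [[1, 0, 0, -0.008, 0], [1, 0, 0, 0, 0], [1, 0, 0, 0.006, 0], [-1, 0, 0, 0, 0], [-1, 0, 0, 0, 0], [-1, 0, 0, 0, 0], [-1, 0, 0, 0, 0], [-1, 0, 0, 0, 0], [-1, 0, 0, 0.2, 0], [-1, 0, 0, 0.25, 0]]

```text
t: 46.35
eef_pos: [0.5143, -0.2546, 0.1874]
ee_rot: [3.136, 0.001, -1.571]
force: [1.7, -1.0, 1.2]
width: 0.073
gripper_force: 0.0
```

Emit:
apply_moves:
  commands:
    - [[-1, 0, 0.15, 0, 0], [-1, -0.04, 0.22, 0, 0], [-1, -0.04, 0.22, 0, 0], [-1, -0.04, 0.22, 0, 0], [-1, -0.04, 0.22, 0, 0], [-1, -0.04, 0.22, 0, 0], [-1, -0.04, 0.22, 0, 0], [-1, 0, 0.22, 0, 0], [-1, 0, 0.22, 0, 0], [-1, 0, 0.22, 0, 0], [-1, 0, 0, 0, 0], [-1, 0, 0, 0, 0]]

```text
t: 47.55
eef_pos: [0.4675, 0.172, 0.1884]
ee_rot: [3.141, -0.001, -1.569]
force: [-0.2, -0.2, 0.0]
width: 0.0877
gripper_force: 0.0
```

```bash
python3 - <<'E'
from h import *
from jars import jars
f=grab('top'); jars(f,[(.466,.441)])
print(arm.get_state()['eef_pos'])
E
python3 seat.py .515 -.2555;python3 seat.py .5157 -.3283; python3 sc.py | head -3; python3 st.py
```

```text
jar [0.4658 0.4402] bbox (np.int32(136), np.int32(238), np.int32(163), np.int32(260)) pred [135.5 237.9 163.5 260.1]
[0.46750645 0.17102938 0.18847395]
top pred knob/flange [[396.4, 235.8], [394.2, 236.1]]
  black bbox c 394.5 235.5 [ 20  20 233]
  knob [396.5 235.9] [ 8  9 58]
scene pred knob/flange [[352.3, 309.2], [350.9, 313.5]]
  black bbox c 352.0 312.0 [ 25  23 256]
  knob [362.4 299.8] [ 9 10 46]
  knob [353.6 308.6] [10 10 80]
  knob [349.7 325.2] [ 20  10 102]
top pred knob/flange [[422.5, 236.1], [419.9, 236.4]]
  black bbox c 419.5 236.0 [ 22  21 242]
  knob [421.9 236.3] [ 9  9 60]
  knob [408.4 242.2] [ 6  7 15]
scene pred knob/flange [[376.4, 333.4], [374.5, 337.4]]
  black bbox c 376.0 335.5 [ 25  24 200]
  knob [385.7 324.3] [11 11 66]
  knob [377.  332.3] [11 11 87]
(0.465, 0.34) knob px [176.7 161.9] [ 9  7 35] [0.4635 0.4127]
(0.465, 0.34) knob px [176.7 178.6] [ 7  8 34] [0.4293 0.3586]
   flange [196.  185.1] [27 20 87] [0.4654 0.3425]
jar [ 0.514  -0.3152] bbox (np.int32(394), np.int32(227), np.int32(430), np.int32(248)) pred [397.9 226.5 426.1 248.5]
jar [0.4658 0.4402] bbox (np.int32(136), np.int32(238), np.int32(163), np.int32(260)) pred [135.5 237.9 163.5 260.1]
[0.4679689  0.17022753 0.18908827]
```

Both stoppers are seated. Now jar 3.

Emit:
apply_moves:
  commands:
    - [[-1, 0, 0.2, 0, 0], [-1, 0, 0.23, 0, 0], [-1, 0, 0.23, 0, 0], [-1, 0, 0.23, 0, 0], [-1, 0, 0.23, 0, 0], [-1, 0, 0.23, 0, 0], [-1, 0, 0, -0.2, 0], [-1, 0, 0, -0.2, 0], [-1, 0, 0, -0.16, 0], [-1, 0, 0, -0.09, 0], [-1, 0, 0, 0, 0], [-1, 0, 0, 0, 0]]

```text
t: 49.1
eef_pos: [0.4684, 0.441, 0.0594]
ee_rot: [-3.141, -0.0, -1.571]
force: [1.4, 0.7, -0.5]
width: 0.0873
gripper_force: 0.0
```

Emit:
apply_moves:
  commands:
    - [[1, 0, 0, 0, 0], [1, 0, 0, 0, 0], [1, 0, 0, 0, 0], [1, 0, 0, 0, 0], [1, 0, 0, 0, 0], [1, 0, 0, 0.2, 0], [1, 0, 0, 0.25, 0], [1, 0, 0, 0, 0]]
  force: 25

```text
t: 49.9
eef_pos: [0.4703, 0.4441, 0.1562]
ee_rot: [-3.135, 0.008, -1.569]
force: [1.3, 1.2, -0.5]
width: 0.0621
gripper_force: 25.0
```

Emit:
apply_moves:
  commands:
    - [[1, 0, -0.1, 0, 0], [1, 0, -0.2, 0, 0], [1, 0, -0.2, 0, 0], [1, 0, -0.2, 0, 0], [1, 0, -0.2, 0, 0], [1, 0, -0.2, 0, 0], [1, 0, -0.2, 0, 0], [1, 0, -0.2, 0, 0], [1, 0, -0.2, 0, 0], [1, 0, -0.2, 0, 0], [1, 0, -0.15, 0, 0], [1, 0, 0, 0, 0]]

```text
t: 51.1
eef_pos: [0.4667, 0.0282, 0.1486]
ee_rot: [3.14, -0.0, -1.574]
force: [-0.2, 1.1, -1.2]
width: 0.0619
gripper_force: 25.0
```

Emit:
apply_moves:
  commands:
    - [[1, 0.16, 0, 0, 0], [1, 0.16, 0, 0, 0], [1, 0.16, 0, 0, 0], [1, 0.16, 0, 0, 0], [1, 0, 0, 0, 0], [1, 0, 0, 0, 0]]

```text
t: 51.7
eef_pos: [0.5957, 0.0313, 0.1478]
ee_rot: [3.14, -0.0, -1.571]
force: [-0.6, -0.4, -2.5]
width: 0.0623
gripper_force: 25.0
```

Emit:
apply_moves:
  commands:
    - [[1, 0, 0, -0.2, 0], [1, 0, 0, -0.15, 0], [1, 0, 0, -0.07, 0], [1, 0, 0, 0, 0], [1, 0, 0, 0, 0]]

```text
t: 52.2
eef_pos: [0.5963, 0.0314, 0.0661]
ee_rot: [-3.141, -0.0, -1.57]
force: [-0.1, 0.3, -0.8]
width: 0.0621
gripper_force: 25.0
```

Emit:
apply_moves:
  commands:
    - [[1, 0, 0, -0.022, 0], [1, 0, 0.045, 0, 0], [1, 0, 0.05, 0, 0], [1, 0, 0.045, 0, 0], [1, 0, 0, 0, 0], [1, 0, 0, -0.012, 0], [1, 0, 0, 0, 0]]

```text
t: 52.9
eef_pos: [0.5963, 0.06, 0.0599]
ee_rot: [-3.14, 0.001, -1.57]
force: [-5.8, 5.3, 13.0]
width: 0.0623
gripper_force: 25.0
```

Emit:
apply_moves:
  commands:
    - [[-1, 0, 0, 0, 0], [-1, 0, 0, 0, 0], [-1, 0, 0, 0, 0], [-1, 0, 0, 0, 0], [-1, 0, 0, 0.1, 0], [-1, 0, 0, 0.2, 0], [-1, 0, 0, 0.2, 0], [-1, 0, 0, 0.2, 0]]

```text
t: 53.7
eef_pos: [0.5956, 0.0588, 0.1994]
ee_rot: [3.141, -0.0, -1.571]
force: [1.0, 1.1, -0.2]
width: 0.0877
gripper_force: 0.0
```

Emit:
apply_moves:
  commands:
    - [[1, -0.03, 0.19, 0, 0], [1, 0, 0.22, 0, 0], [1, 0, 0.22, 0, 0], [1, 0, 0.22, 0, 0], [1, 0, 0.22, 0, 0], [1, 0, 0.22, 0, 0], [1, 0, 0, -0.17, 0], [1, 0, 0, -0.17, 0], [1, 0, 0, -0.03, 0], [1, 0, 0, 0, 0]]

```text
t: 54.7
eef_pos: [0.5895, 0.3163, 0.1231]
ee_rot: [3.14, -0.002, -1.571]
force: [-0.6, 1.5, 0.6]
width: 0.013
gripper_force: 0.0
```

```bash
python3 chk.py
```

```text
jar orange 0 
mag orange 0 
ring px 71 277 302 219 235
floor [288.87610619 222.75221239] [280 216  19  15 226]
[0.59872031 0.05922393 0.005     ]
```

Jar 3 sits within about 3 mm of the ring centre. Third stroke.

Emit:
apply_moves:
  commands:
    - [[1, 0, 0, 0, 0], [1, 0, 0, 0, 0], [1, 0, -0.07, 0, 0], [1, 0, -0.09, 0, 0], [1, 0, -0.09, 0, 0], [1, 0, -0.09, 0, 0], [1, 0, -0.09, 0, 0], [1, 0, -0.07, 0, 0], [1, 0, -0.06, 0, 0], [1, 0, -0.015, 0, 0], [1, 0, 0, 0, 0]]
  force: 30

```text
t: 55.85
eef_pos: [0.5918, 0.2069, 0.1254]
ee_rot: [-3.135, 0.01, -1.57]
force: [0.7, 25.3, -4.7]
width: 0.0005
gripper_force: 12.4
```

Emit:
apply_moves:
  commands:
    - [[1, 0, 0.25, 0, 0], [1, 0, 0.25, 0, 0], [1, 0, 0.1, 0.1, 0], [-1, 0, 0, 0.2, 0], [-1, 0, 0, 0.15, 0]]

```text
t: 56.35
eef_pos: [0.5899, 0.3214, 0.2159]
ee_rot: [-3.141, -0.001, -1.57]
force: [0.4, 1.4, 0.4]
width: 0.0114
gripper_force: 0.0
```

```bash
python3 chk.py; python3 sc.py|head -4
```

```text
jar orange 68 [np.float64(222.1), np.float64(290.4)]
mag orange 0 
ring px 72 277 302 219 235
floor [286.68367347 209.78571429] [278 207  18   9  98]
[0.62267713 0.09698923 0.005     ]
(0.465, 0.34) knob px [191.7 174.5] [ 7  8 47] [0.471  0.3439]
   flange [193.6 182.8] [ 19  16 148] [0.4698 0.3438]
```

Emit:
apply_moves:
  commands:
    - [[-1, 0.02, -0.2, 0, 0], [-1, 0, -0.23, 0, 0], [-1, 0, -0.23, 0, 0], [-1, 0, -0.23, 0, 0], [-1, 0, -0.23, 0, 0], [-1, 0, -0.2, 0, 0], [-1, 0, 0, -0.15, 0], [-1, 0, 0, -0.24, 0], [-1, 0, 0, -0.24, 0], [-1, 0, 0, -0.14, 0], [-1, 0, 0, -0.02, 0], [-1, 0, 0, 0, 0]]

```text
t: 57.65
eef_pos: [0.5934, 0.057, 0.0561]
ee_rot: [3.14, -0.001, -1.571]
force: [0.1, 0.1, 0.1]
width: 0.0875
gripper_force: 0.0
```

Emit:
apply_moves:
  commands:
    - [[1, 0, 0, 0, 0], [1, 0, 0, 0, 0], [1, 0, 0, 0, 0], [1, 0, 0, 0, 0], [1, 0, 0, 0.012, 0], [1, 0, 0, 0, 0], [1, 0, -0.08, 0, 0], [1, 0, -0.12, 0, 0], [1, 0, -0.12, 0, 0], [1, 0, -0.08, 0, 0], [1, 0, 0, 0, 0]]
  force: 25

```text
t: 58.75
eef_pos: [0.5932, -0.0242, 0.0582]
ee_rot: [3.14, -0.0, -1.573]
force: [0.0, 0.8, -2.5]
width: 0.0625
gripper_force: 25.0
```

Emit:
apply_moves:
  commands:
    - [[1, 0, 0, 0.15, 0], [1, 0, 0, 0.15, 0], [1, -0.1, -0.1, 0, 0], [1, -0.1, -0.1, 0, 0], [1, -0.1, -0.1, 0, 0], [1, -0.095, -0.15, 0, 0], [1, 0, -0.15, 0, 0], [1, 0, -0.15, 0, 0], [1, 0, -0.05, 0, 0], [1, 0, 0, 0, 0], [1, 0, 0, 0, 0]]

```text
t: 59.85
eef_pos: [0.5147, -0.1816, 0.1184]
ee_rot: [3.141, 0.0, -1.571]
force: [0.2, 0.1, -2.2]
width: 0.0623
gripper_force: 25.0
```

Emit:
apply_moves:
  commands:
    - [[1, 0, -0.02, -0.15, 0], [1, 0, 0, -0.1, 0], [1, 0, 0, -0.03, 0], [1, 0, 0, -0.015, 0], [1, 0, 0, 0, 0], [-1, 0, 0, 0, 0], [-1, 0, 0, 0, 0], [-1, 0, 0, 0, 0], [-1, 0, 0, 0, 0], [-1, 0, 0, 0.15, 0], [-1, 0, 0, 0.25, 0], [-1, 0, 0, 0.25, 0]]

```text
t: 61.05
eef_pos: [0.5142, -0.186, 0.1906]
ee_rot: [3.139, -0.0, -1.571]
force: [1.9, -0.3, -0.1]
width: 0.0875
gripper_force: 0.0
```

Emit:
apply_moves:
  commands:
    - [[-1, 0, 0.2, 0.05, 0], [-1, 0, 0.23, 0, 0], [-1, 0, 0.23, 0, 0], [-1, 0, 0.23, 0, 0], [-1, 0, 0.23, 0, 0], [-1, -0.06, 0.23, 0, 0], [-1, -0.06, 0.23, 0, 0], [-1, -0.06, 0.23, 0, 0], [-1, -0.05, 0.23, 0, 0], [-1, 0, 0.2, 0, 0], [-1, 0, 0, 0, 0], [-1, 0, 0, 0, 0]]

```text
t: 62.25
eef_pos: [0.4685, 0.2628, 0.1993]
ee_rot: [3.141, -0.001, -1.569]
force: [-0.3, -0.1, -0.4]
width: 0.0881
gripper_force: 0.0
```

```bash
python3 rim.py .515 -.184; python3 -c "
from h import *
print(arm.get_state()['eef_pos'])"; python3 sc.py|head -4
```

```text
top origin 344 213 pred rim [[368.7, 235.6], [368.7, 224.6], [368.6, 246.6], [357.7, 235.3], [379.6, 235.8], [353.6, 236.1], [364.4, 236.2]]
scene origin 305 269 pred rim [[329.3, 291.7], [338.7, 284.1], [319.6, 299.5], [320.3, 282.5], [338.4, 301.2], [318.2, 295.0], [326.9, 303.1]]
[0.46869794 0.26142017 0.19942338]
(0.465, 0.34) knob px [195.7 166.8] [ 17  19 167] [0.4961 0.3611]
(0.465, 0.34) knob px [179.5 174.2] [ 6  5 16] [0.4443 0.3673]
   flange [193.6 182.9] [ 18  16 145] [0.4686 0.3447]
```

View pics/rim.png

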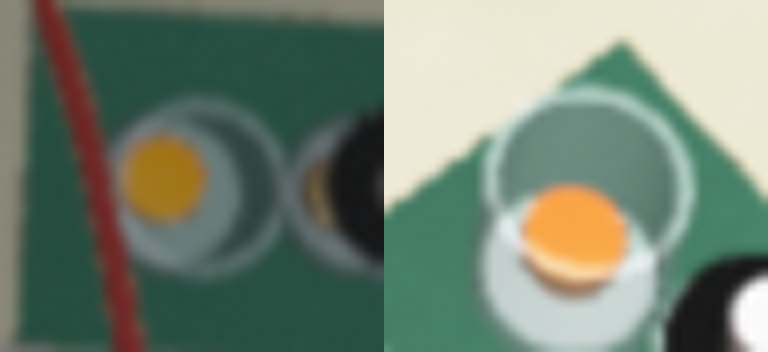

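Jar 3 is on the mat with one canister; the top rim centre at crop (202,187) puts it at about (0.514,-0.1845). Fetching the last stopper.

Emit:
apply_moves:
  commands:
    - [[-1, 0, 0.2, 0, 0], [-1, 0, 0.2, 0, 0], [-1, 0, 0, -0.2, 0], [-1, 0, 0, -0.2, 0], [-1, 0, 0, -0.2, 0], [-1, 0, 0, -0.09, 0], [-1, 0, 0, -0.045, 0], [-1, 0, 0, 0, 0], [1, 0, 0, 0, 0], [1, 0, 0, 0, 0], [1, 0, 0, 0, 0], [1, 0, 0, 0, 0]]
  force: 35

```text
t: 63.6
eef_pos: [0.4691, 0.3425, 0.0535]
ee_rot: [-3.141, 0.001, -1.571]
force: [0.7, 0.5, 0.4]
width: 0.0609
gripper_force: 0.0
```

Emit:
apply_moves:
  commands:
    - [[1, 0, 0, 0, 0], [1, 0, 0, 0, 0], [1, 0, 0, 0, 0], [1, 0, 0, 0, 0], [1, 0, 0, 0, 0], [1, 0, 0, 0, 0]]

```text
t: 64.2
eef_pos: [0.4688, 0.342, 0.0525]
ee_rot: [3.141, -0.0, -1.571]
force: [-0.7, 1.0, -0.2]
width: 0.0221
gripper_force: 35.0
```

Emit:
apply_moves:
  commands:
    - [[1, 0, 0, 0.2, 0], [1, 0, 0, 0.23, 0], [1, 0, 0, 0.2, 0], [1, 0, -0.13, 0, 0], [1, 0, -0.2, 0, 0], [1, 0, -0.2, 0, 0], [1, 0, -0.2, 0, 0], [1, 0, -0.2, 0, 0], [1, 0, -0.2, 0, 0], [1, 0, -0.2, 0, 0], [1, 0, -0.2, 0, 0], [1, 0, -0.2, 0, 0]]

```text
t: 65.4
eef_pos: [0.4685, -0.0055, 0.1788]
ee_rot: [-3.141, 0.0, -1.57]
force: [1.5, 0.0, -1.6]
width: 0.0227
gripper_force: 35.0
```

Emit:
apply_moves:
  commands:
    - [[1, 0.046, -0.2, 0, 0], [1, 0.046, -0.2, 0, 0], [1, 0.046, -0.2, 0, 0], [1, 0.046, -0.2, 0, 0], [1, 0.046, -0.1, 0, 0], [1, 0, 0, 0, 0], [1, 0, 0, 0, 0]]

```text
t: 66.1
eef_pos: [0.5144, -0.1843, 0.1781]
ee_rot: [3.141, 0.0, -1.572]
force: [0.0, 0.2, -0.6]
width: 0.0221
gripper_force: 35.0
```

Emit:
apply_moves:
  commands:
    - [[1, 0, 0, 0, 0], [1, 0, 0, -0.1, 0], [1, 0, 0, -0.1, 0], [1, 0, 0, -0.05, 0], [1, 0, 0, -0.04, 0], [1, 0, 0, 0, 0]]

```text
t: 66.7
eef_pos: [0.5145, -0.1835, 0.12]
ee_rot: [3.14, 0.0, -1.57]
force: [0.5, 0.4, 0.3]
width: 0.0222
gripper_force: 35.0
```

Emit:
apply_moves:
  commands:
    - [[1, 0, 0, -0.02, 0], [1, 0, 0, -0.02, 0], [1, 0, 0, -0.02, 0], [1, 0, 0, 0, 0]]

```text
t: 67.1
eef_pos: [0.5146, -0.1839, 0.1082]
ee_rot: [3.141, 0.0, -1.571]
force: [-0.0, 0.7, -1.0]
width: 0.0225
gripper_force: 35.0
```

Emit:
apply_moves:
  commands:
    - [[1, 0, 0, -0.02, 0], [1, 0, 0, -0.015, 0], [1, 0, 0, -0.01, 0], [1, 0, 0, 0, 0]]

```text
t: 67.5
eef_pos: [0.5159, -0.1845, 0.1031]
ee_rot: [-3.139, -0.002, -1.569]
force: [-9.3, 3.6, 30.5]
width: 0.0221
gripper_force: 35.0
```

Emit:
apply_moves:
  commands:
    - [[1, 0, 0, -0.008, 0], [1, 0, 0, 0, 0], [1, 0, 0, 0.006, 0], [-1, 0, 0, 0, 0], [-1, 0, 0, 0, 0], [-1, 0, 0, 0, 0], [-1, 0, 0, 0, 0], [-1, 0, 0, 0, 0], [-1, 0, 0, 0.2, 0], [-1, 0, 0, 0.25, 0], [-1, 0, 0, 0.1, 0]]

```text
t: 68.6
eef_pos: [0.5167, -0.1844, 0.2134]
ee_rot: [-3.136, -0.001, -1.57]
force: [0.0, 0.5, -0.5]
width: 0.0807
gripper_force: 0.0
```

Emit:
apply_moves:
  commands:
    - [[-1, 0, 0.15, 0, 0], [-1, 0, 0.22, 0, 0], [-1, 0, 0.22, 0, 0], [-1, 0, 0.22, 0, 0], [-1, 0, 0.22, 0, 0], [-1, 0, 0.22, 0, 0], [-1, 0, 0.22, 0, 0], [-1, 0, 0.22, 0, 0], [-1, 0, 0.22, 0, 0], [-1, 0, 0, 0, 0], [-1, 0, 0, 0, 0]]

```text
t: 69.7
eef_pos: [0.5145, 0.199, 0.2084]
ee_rot: [3.141, -0.001, -1.569]
force: [0.7, -0.5, 0.2]
width: 0.0877
gripper_force: 0.0
```

```bash
for y in -.1845 -.2555 -.3283; do python3 seat.py .515 $y; done; python3 - <<'E'
from h import *
a=grab('top')['image'][195:280,335:455]; b=grab('scene')['image'][255:365,290:410]
cv2.imwrite('pics/fin.png',np.hstack([cv2.resize(a,(396,280),interpolation=2),cv2.resize(b,(396,363),interpolation=2)[:280]]))
E
```

```text
top pred knob/flange [[370.8, 235.3], [369.0, 235.5]]
  black bbox c 369.5 235.5 [ 20  20 235]
  knob [356.6 237.6] [ 7 28 46]
  knob [370.8 235.5] [ 9  8 57]
scene pred knob/flange [[330.5, 286.8], [329.5, 291.4]]
  black bbox c 330.5 291.0 [ 24  23 278]
  knob [318.8 279.1] [ 19  14 130]
  knob [341.7 277.8] [ 8  9 41]
  knob [331.4 286.3] [10 10 73]
top pred knob/flange [[396.4, 235.8], [394.2, 236.1]]
  black bbox c 394.5 235.5 [ 20  20 229]
  knob [396.4 235.8] [ 8  9 59]
  knob [407.5 241.1] [ 4  7 17]
scene pred knob/flange [[352.3, 309.2], [350.9, 313.5]]
  black bbox c 352.0 312.0 [ 25  23 259]
  knob [362.4 299.8] [ 9 10 46]
  knob [353.6 308.6] [10 10 80]
  knob [349.8 325.3] [20 10 95]
top pred knob/flange [[422.5, 236.3], [419.9, 236.6]]
  black bbox c 419.0 236.0 [ 21  21 239]
  knob [421.8 236.2] [ 9  9 62]
  knob [408.3 242. ] [ 7  8 23]
scene pred knob/flange [[376.2, 333.6], [374.3, 337.6]]
  black bbox c 376.0 335.5 [ 25  24 202]
  knob [385.7 324.3] [11 11 66]
  knob [377.  332.3] [11 10 86]
```

View pics/fin.png

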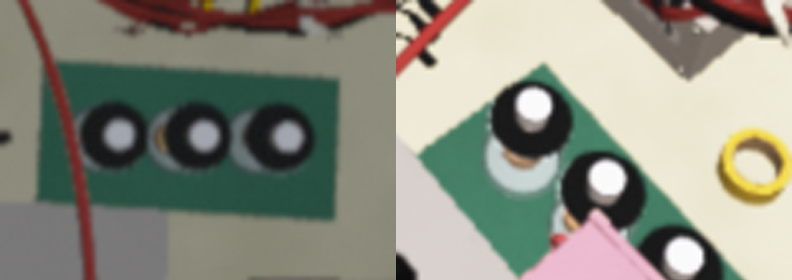

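All three charged jars stand upright on the mat, stoppers seated flat (top knobs at crop (120,135), (203,136), (289,137)), and the tape is untouched. Handing in.

```bash
python3 -c "
from station import arm
print(arm.job_done())"
```

```text
the job is handed in; nothing more can be done
None
```

All three jars each hold one canister, are closed with stoppers pressed flat, and stand upright on the green mat; the job is handed in (judging result not shown), with the jar 1 rim brushing the dispenser lip once before I set it down and re-entered lower.

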